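# Load and close the blank-drying cabinet

## Task

Get the next drying batch going: stand every walnut rook blank upright on the pulled-out tray of the little pine drying cabinet, and lift the desiccant canister by its handle off the warming stand and set it upright on the tray beside them, keeping it upright on the way. Then push the tray fully in, push the door shut until it clicks onto its catch, and only after that turn the bar knob of the hours dial on the roof back to its zero stop. Leave the knight, the dividers and the dish where they are.

Things in the scene. Friction and masses are not known exactly. Their poses are not given: they have to be found in the camera images.
- cabinet: Small pine drying cabinet standing on the bench, fixed: 300 mm deep (its x), 280 mm wide (its y), 165 mm high. Origin: centre of its underside on the bench; z up; its open front is the face at x = -150 mm and looks along its own -x. Walls 13 to 16 mm thick; the opening is 254 mm wide and reaches from 16 to 150 mm above the bench. Roof top flat at 165 mm, with the hours dial on it.
- tray (a joint): Slide of the tray on its runners in the cabinet, in m: 0 = fully in (stop; the tray's front is then 2 mm inside the cabinet's front face), up to 0.25 = pulled out along the cabinet's -x. Starts pulled out 0.215 to 0.24. About 1 N of friction; it stays where it is left.
- tray_mid (a point): Centre of the tray's inner floor (upper face, 26 mm above the bench), axes as the cabinet's: x points into the cabinet, y to the hinge side, z up. The tray is 265 mm (x) by 244 mm (y) outside, with an 8 mm thick rim that stands 16 mm above the floor; inside 249 by 228 mm. It moves with the tray; with the tray pulled out by d its x = 0 lies d - 134.5 mm in front of the cabinet's front face.
- tray_pull (a point): Middle of the top bar of the brass arch pull that stands on the tray's front rim: bar 10 mm thick, 76 mm long along the cabinet's y, its middle 121 mm above the bench; its two legs stand at y = +-45 mm. It lies 126.5 mm in front of the tray's middle; when the tray is fully in, the bar's outer face is 3 mm inside the cabinet's front face. Push it from the front.
- door (a joint): Hinge of the cabinet door, rad: 0 = shut, seated on the front; grows as it opens; starts at 1.52 to 1.60; stop at 1.75. Stays where it is left. A spring roller catch acts over the last 0.06 rad: about 4 N at the free edge (more for a moment if fast) pushes the strike past its hump at 0.025; beyond it the catch pulls the door home and holds it, short of it the door springs back a little.
- door_hinge (a point): Point on the vertical hinge axis at the cabinet's front left edge (cabinet y = +139 mm, x = -150 mm), 83 mm above the bench, half-way up the door. Axes move with the door: its own -y points from the hinge along the door to the free edge, its -x out of the door's outer face (with the door shut, the axes are the cabinet's). Seen from above the door turns clockwise as it opens.
- door_face (a point): Point on the outer face of the door's panel, 200 mm from the hinge and 118 mm above the bench: a good place to push. The door is a pine frame-and-panel, 278 mm wide, 155 mm high (5 to 160 mm above the bench), 14 mm thick (16 at the frame); a white porcelain knob of 28 mm diameter stands 28 mm out of the face, 260 mm from the hinge and 63 mm above the bench. Axes as door_hinge.
- dial (a joint): Hours dial, in rad: 0 = at the zero stop (pointer towards the cabinet's front, -x); grows as the knob turns clockwise seen from above; starts between 0.7 and 2.4. Light friction (0.04 N m); it stays where it is left. Turn it back anticlockwise to reset.
- dial_grip (a point): Centre of the dial's brass bar knob, on its turning axis, 192 mm above the bench: the bar is 52 mm long (along its own x), 12 mm wide (y), 24 mm high (180 to 204 mm above the bench). Its axes turn with the knob; own x = the bar, -x the pointer's end. It lies 30 mm behind the cabinet's centre (cabinet x = +30 mm), on a white dial of 94 mm diameter.
- blank1_mid (a point): Walnut rook blank, loose, turned, squat and bottom-heavy: 64 mm high, standing on a foot of 48 mm diameter (16 mm high), waist of 36 mm diameter, straight head of 42 mm diameter from 40 mm height to the top (good to grip); 65 to 115 g. The point is its centre, 32 mm above its underside; z up its axis. Three to five blanks are there; absent ones give None.
- blank2_mid (a point): Walnut rook blank, loose, turned, squat and bottom-heavy: 64 mm high, standing on a foot of 48 mm diameter (16 mm high), waist of 36 mm diameter, straight head of 42 mm diameter from 40 mm height to the top (good to grip); 65 to 115 g. The point is its centre, 32 mm above its underside; z up its axis. Three to five blanks are there; absent ones give None.
- blank3_mid (a point): Walnut rook blank, loose, turned, squat and bottom-heavy: 64 mm high, standing on a foot of 48 mm diameter (16 mm high), waist of 36 mm diameter, straight head of 42 mm diameter from 40 mm height to the top (good to grip); 65 to 115 g. The point is its centre, 32 mm above its underside; z up its axis. Three to five blanks are there; absent ones give None.
- blank4_mid (a point): Walnut rook blank, loose, turned, squat and bottom-heavy: 64 mm high, standing on a foot of 48 mm diameter (16 mm high), waist of 36 mm diameter, straight head of 42 mm diameter from 40 mm height to the top (good to grip); 65 to 115 g. The point is its centre, 32 mm above its underside; z up its axis. Three to five blanks are there; absent ones give None.
- blank5_mid (a point): Walnut rook blank, loose, turned, squat and bottom-heavy: 64 mm high, standing on a foot of 48 mm diameter (16 mm high), waist of 36 mm diameter, straight head of 42 mm diameter from 40 mm height to the top (good to grip); 65 to 115 g. The point is its centre, 32 mm above its underside; z up its axis. Three to five blanks are there; absent ones give None.
- canister_grip (a point): Desiccant canister: perforated aluminium tin, 75 mm diameter, 61 mm high, about 0.28 kg, loose, with a fixed bail handle. The point is the middle of the bail's wooden grip bar: 16 mm diameter, 70 mm long along its own y, 98 mm above the canister's underside, on its axis; two wire legs at the bar's ends (y = +-35 mm). z up. It starts on the warming stand.
- stand_top (a point): Centre of the top face of the fixed iron warming stand under the canister: round, 104 mm diameter, top 50 mm above the bench.
- knight: Bystander: rosewood knight, 48 mm foot, about 100 mm high; origin under its foot. Leave alone.
- dividers: Bystander: brass dividers lying flat, 180 mm long, 60 mm wide, 12 mm high; origin underneath the middle. Leave alone.
- dish: Bystander: white porcelain dish of boxwood rook crowns, 116 mm diameter, 30 mm high; origin under its foot. Leave alone.
Things that resemble listed ones, but are neither listed nor needed, are in the scene too. Leave any blue or green look-alike of the part that bears blank5_mid alone.

How it is judged:
By the outcome, as a careful person would: the job done as asked, in the order asked, and still so for the second after the job is handed in, with the robot touching nothing.
Of blank1, blank2, blank3, blank4, blank5 only 3 to 5 are there at a start; the rules pass over those that are not, and their reading is None.
At some moment in a run one of blank1, blank2, blank3, blank4, blank5 may be knocked a few centimetres aside while the robot is not near it.
It also fails if it takes over 210 s, if anything falls off the work surface, if the arm or the gripper's body presses on something with over 40 N, if the wrist force passes 120 N, or if a joint passes its speed limit or range.

## Robot

A 6-joint arm with a two-finger parallel gripper is mounted at the origin on the work surface. World frame = base frame: x ahead of the robot, y to its left, z up, the work surface at z = 0. Lengths are in m, angles in rad, forces in N, time in s.
With the tool pointing down it reaches from about 0.35 to 0.975 m from the base axis. Payload 4.9 kg.
Tool frame: the origin (TCP) lies at the very end of the fingers, on their centre line; the grasp point (between the pads) lies 19 mm behind it; z points along the fingers, y is the direction in which the jaws open and shut (so a half turn about z gives the same grasp; the last joint's range is limited). The gripper opens to 85 mm and grips with 20 to 120 N. Pads are 22 mm wide; open, the fingers measure 114 mm over their backs; the gripper's body (76 mm by 85 mm) begins 54 mm behind the grasp point. The pads swing forward as they close: fully open they stand 13 mm farther back than shut.
Start: joints at [-1.25, 0.053, 1.613, -0, 1.476, -0.119], TCP at [0.266, -0.566, 0.231] pointing down, gripper open.
Joint ranges: [-3.01, 3.01], [-1.01, 2.22], [0.06, 2.58], [-1.02, 4.17], [0.09, 2.62], [-3.14, 3.14]. Speed limits (rad/s): [2.57, 2.57, 3.14, 3.14, 3.14, 3.14].

## Interface

Orientations are given as a rotation vector (axis times angle).
In Python, from station import ctrl gives the robot as it stands.
- The arm moves only by the tool step_arm, never from a script. Its argument "moves" is a list of rows, each a list of 5 numbers: the opening, from 0 (shut) to 1 (fully open), then the shift along the world's x, y, z in m, then the turn about the world's z in degrees. A call has 1 to 20 rows; each row shifts and turns the pose as measured when the row begins; what a row does not reach is not made up. A row lasts 1/8 s, in which the tool goes at most 62.5 mm and 10.7 degrees, less where a joint would pass 70% of its speed; a pose out of reach is approached as far as the arm can. A call is refused whole if a number of a shift passes 0.0625 or a number of a turn 10.7, either way. A call with a gripper value outside its range is refused whole. The fingers move at their own pace and stop on an object; "newtons" is the grip in N (left out, the last holds). Time passes only in rows, so rows that do not move let the fingers close. It gives the time, the measured TCP pose, the force and the opening at its end, in the units of the state.
- ctrl.get_obs(): the state, without advancing time (a new reading comes with each control period).
- ctrl.get_image(name): name is "scene" or "side" or "wrist"; returns a dict with "color" (384x512x3 uint8, red, green, blue), "camera_matrix" (3x3 intrinsics, pixels), "R" (3x3) and "t" (3): a world point X has camera coordinates R X + t; the wrist camera has in their place "T_tool_cam" (4x4, takes a point from camera to tool coordinates, whose origin is the TCP and whose axes are the flange's). Camera axes: x right, y down, z forward; pixel columns grow to the right and rows downward; lengths in m; the calibration is good to about 2 mm. The wrist camera is an equidistant fisheye: a pixel r from the principal point sees the ray r / f radians off the axis. A picture is of the moment at which its call begins: read the wrist's pose just before it. There is no depth.
- ctrl.finish_job(): hands the job in, once; it reports no verdict.
Trained networks look in a picture, given as the dict that the camera call returned (one of the last four; its "shot" number tells which), for a name from the list of things; names that differ only in an ending like _2 or _b are one class to them, and where a whole thing is asked for, a point or a joint stands for the part that bears it (a point fixed in the world has none). Each returns a list of dicts, best first, with "p" (0 to 1); they miss things now and then, are a little off and sometimes report something else, mostly with a low value. They report only what shows in the picture. A call takes as long as a camera call. They do not tell look-alikes from the thing itself.
- ctrl.spot_in(picture, query): "bbox" ([left, top, right, bottom] in pixels, round what is visible of it).
The state is a dict: "t": time; "q": joint angles; "dq": joint speeds; "effort": joint torques, N m; "tool_pos": TCP position; "tool_rot": TCP orientation; "contact_force": force on the tool from outside, world axes, zero at the start; "wrist_torque": the same for the moment, N m; "opening": finger opening in m.
Only numpy, scipy, OpenCV 4.12 (cv2) and the standard library are available. Lean on these libraries where they do the work, as an engineer would, in place of code of your own. Each camera call takes 0.05 s, during which the arm holds its last target.

## Working session

There is one attempt and no reset: what is moved stays moved. The work goes in short steps, Python scripts to look and compute and a tool call to move; the robot and the scene stay as the last step left them, time stands still between calls to the robot, and variables do not carry over. Pictures are saved under pics/ and viewed, and the job is handed in when it is done.

Besides the shell and the picture viewer there is one more tool, called after "Request:" as a command line: name --pt "numbers of a row" for each row, then --argument value for the rest. step_arm: Moves the arm, as the interface text tells. Its arguments: {"type":"object","properties":{"moves":{"type":"array","items":{"type":"array","items":{"type":"number"}}},"newtons":{"type":"number"}},"required":["moves"]}

```bash
ls; mkdir -p pics
python3 - <<'E'
from station import ctrl
import cv2
print(ctrl.get_obs())
for n in ["scene","side","wrist"]:
    im=ctrl.get_image(n)
    cv2.imwrite(f"pics/{n}0.png",im["color"][:,:,::-1])
    print(n,{k:v for k,v in im.items() if k!="color"})
E
```

```text
pics
{'t': 0.0, 'q': array([-1.24999289e+00,  5.33731029e-02,  1.61431149e+00, -2.49968005e-06,
        1.47598754e+00, -1.18972930e-01]), 'dq': array([-0.00053642,  0.00011629, -0.00039045, -0.00102464, -0.00061273,
        0.001053  ]), 'effort': array([-4.67376067e-04, -3.93671966e+01, -3.70179749e+01, -1.13061001e-04,
        6.93050111e-03,  6.14847224e-06]), 'tool_pos': array([ 0.26590153, -0.56492266,  0.2300425 ]), 'tool_rot': array([-3.06392996e+00, -6.84794914e-01,  3.32743465e-04]), 'contact_force': array([-0.36439323,  0.19037225,  0.47194854]), 'wrist_torque': array([-0.02297239, -0.03329612,  0.01156148]), 'opening': 0.08511032664570116}
scene {'camera_matrix': array([[443.99869873,   0.        , 249.91596774],
       [  0.        , 443.99869873, 190.91968209],
       [  0.        ,   0.        ,   1.        ]]), 'R': array([[ 0.68412725,  0.72924615,  0.0130367 ],
       [ 0.57539612, -0.5286396 , -0.62406689],
       [-0.44820666,  0.43444243, -0.78126216]]), 't': array([-0.36414223, -0.24843224,  1.5920256 ]), 'shot': 1}
side {'camera_matrix': array([[497.44723853,  
[... 192 characters left out ...]
[-0.18035371, -0.7328359 , -0.65606713],
       [ 0.1650441 ,  0.63500064, -0.75467519]]), 't': array([-0.53646913,  0.17464615,  1.68713415]), 'shot': 2}
wrist {'camera_matrix': array([[297.31863964,   0.        , 259.96239475],
       [  0.        , 297.31863964, 193.98339223],
       [  0.        ,   0.        ,   1.        ]]), 'T_tool_cam': array([[-3.11539162e-04, -9.51227536e-01, -3.08489995e-01,
         7.95422471e-02],
       [ 9.99999688e-01, -5.20088284e-04,  5.93806072e-04,
         1.17737582e-03],
       [-7.25286719e-04, -3.08489714e-01,  9.51227402e-01,
        -1.42513168e-01],
       [ 0.00000000e+00,  0.00000000e+00,  0.00000000e+00,
         1.00000000e+00]]), 'shot': 3}
```

View pics/scene0.png

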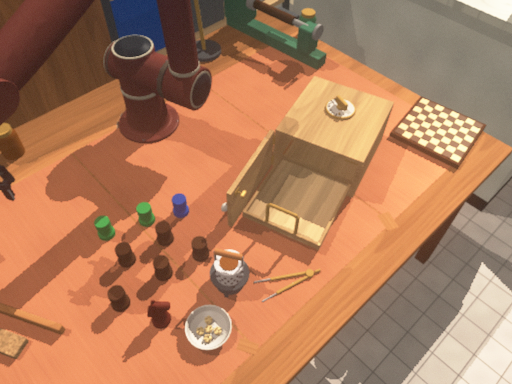

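View pics/side0.png

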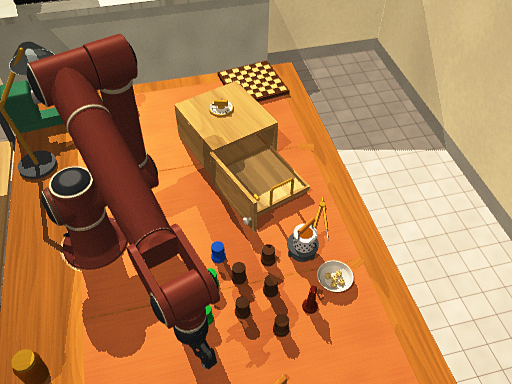

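View pics/wrist0.png

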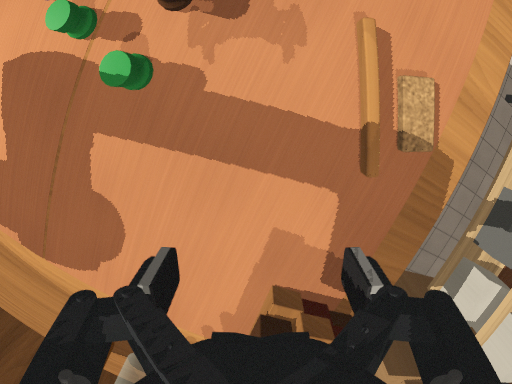

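Scene view: five walnut blanks at about (165,233), (125,254), (162,267), (119,298) and (200,248). The look-alikes are green at (105,228) and (145,213), and blue at (180,205). The knight is at (160,313), the canister at (229,268), the dish at (208,327) and the dividers at (288,283). The door is open at left and the tray is out. I'll measure these now.

```bash
cat > h.py <<'E'
import numpy as np, cv2
from scipy.spatial.transform import Rotation as Ro
from scipy.optimize import least_squares
from station import ctrl
def shot(n,save=None):
    o=ctrl.get_obs(); im=ctrl.get_image(n); im["obs"]=o; im["name"]=n
    if n=="wrist":
        T=np.eye(4);T[:3,:3]=Ro.from_rotvec(o["tool_rot"]).as_matrix();T[:3,3]=o["tool_pos"]
        W=T@im["T_tool_cam"]; im["c"]=W[:3,3]; im["Rw"]=W[:3,:3]
    else:
        im["c"]=-im["R"].T@im["t"]; im["Rw"]=im["R"].T
    if save: cv2.imwrite(f"pics/{save}.png",im["color"][:,:,::-1])
    return im
def ray(im,u,v):
    K=im["camera_matrix"]; x=(u-K[0,2])/K[0,0]; y=(v-K[1,2])/K[1,1]
    if im["name"]=="wrist":
        r=np.hypot(x,y); d=np.array([np.sin(r)*x/max(r,1e-9),np.sin(r)*y/max(r,1e-9),np.cos(r)])
    else: d=np.array([x,y,1.]); d/=np.linalg.norm(d)
    return im["Rw"]@d
def onz(im,u,v,z):
    d=ray(im,u,v); return im["c"]+d*(z-im["c"][2])/d[2]
def proj(im,X):
    X=np.atleast_2d(X); p=(X-im["c"])@im["Rw"]; K=im["camera_matrix"]
    if im["name"]=="wrist":
        s=np.hypot(p[:,0],p[:,1]); th=np.arctan2(s,p[:,2]); k=th/np.maximum(s,1e-9)
        return np.c_[K[0,2]+K[0,0]*k*p[:,0],K[1,2]+K[1,1]*k*p[:,1]]
    return np.c_[K[0,2]+K[0,0]*p[:,0]/p[:,2],K[1,2]+K[1,1]*p[:,1]/p[:,2]]
def bpts(x,y,zb=0):
    a=np.linspace(0,2*np.pi,40); P=[]
    for r,z in [(.024,0),(.024,.016),(.018,.03),(.021,.04),(.021,.064)]:
        P.append(np.c_[x+r*np.cos(a),y+r*np.sin(a),0*a+z+zb])
    return np.vstack(P)
def bb(im,P):
    p=proj(im,P); return np.r_[p.min(0),p.max(0)]
def fitb(ims_boxes,x0,zb=0,pf=bpts):
    f=lambda s: np.concatenate([bb(im,pf(s[0],s[1],zb))-b for im,b in ims_boxes])
    r=least_squares(f,x0,loss='soft_l1'); return r.x,np.sqrt(np.mean(r.fun**2))
E
python3 - <<'E'
from h import *
for n in ["scene","side"]:
    im=shot(n)
    for q in ["blank1_mid","canister_grip","tray_pull","dial_grip","knight","dish","dividers","cabinet","door_face","tray_mid"]:
        for d in ctrl.spot_in(im,q):
            if d["p"]<.2: continue
            b=np.array(d["bbox"]); s=""
            if q=="blank1_mid":
                c=onz(im,(b[0]+b[2])/2,(b[1]+b[3])/2,.032)
                x,e=fitb([(im,b)],c[:2]); 
                u,v=((b[:2]+b[2:])/2).astype(int); s=f"{x.round(4)} e{e:.1f} rgb{im['color'][v,u]}"
            print(n,q,round(d["p"],2),b.round(0),s)
E
```

```text
scene blank1_mid 0.92 [152. 255. 173. 276.] [ 0.523  -0.3161] e1.8 rgb[117  71  48]
scene canister_grip 0.95 [212. 252. 244. 285.] 
scene tray_pull 0.83 [239. 155. 348. 252.] 
scene dial_grip 0.42 [116. 240. 134. 266.] 
scene dial_grip 0.38 [107. 284. 130. 312.] 
scene dial_grip 0.35 [222.  78. 394. 250.] 
scene dial_grip 0.35 [241. 153. 352. 249.] 
scene knight 0.64 [143. 300. 170. 324.] 
scene dish 0.88 [183. 304. 230. 350.] 
scene dividers 0.77 [254. 271. 322. 299.] 
scene dividers 0.58 [221. 128. 274. 224.] 
scene dividers 0.31 [182. 303. 231. 350.] 
scene cabinet 0.7 [222.  76. 394. 250.] 
scene door_face 0.77 [220. 128. 273. 226.] 
scene tray_mid 0.7 [241. 154. 354. 251.] 
side blank1_mid 0.85 [265. 278. 277. 297.] [ 0.5275 -0.329 ] e1.9 rgb[35 23 11]
side canister_grip 0.91 [291. 218. 317. 254.] 
side tray_pull 0.89 [226. 144. 306. 214.] 
side tray_pull 0.32 [235. 295. 248. 319.] 
side dial_grip 0.42 [212.  98. 226. 107.] 
side knight 0.77 [304. 286. 318. 312.] 
side dish 0.96 [316. 259. 351. 295.] 
side dish 0.73 [235. 296. 250. 320.] 
side dividers 0.43 [314. 198. 329. 240.] 
side cabinet 0.89 [173.  82. 310. 233.] 
side door_face 0.97 [212. 149. 258. 230.] 
side door_face 0.52 [225. 148. 311. 214.] 
side tray_mid 0.68 [230. 143. 311. 216.]
```

Run:
```python
from h import *
ims={}
for n in ["scene","side"]:
    im=shot(n)
    for k in range(1,6):
        for d in ctrl.spot_in(im,f"blank{k}_mid"):
            if d["p"]<.2: continue
            b=np.array(d["bbox"]); c=onz(im,(b[0]+b[2])/2,(b[1]+b[3])/2,.032)
            x,e=fitb([(im,b)],c[:2]); u,v=((b[:2]+b[2:])/2).astype(int)
            print(n,k,round(d["p"],2),b.round(0),x.round(3),round(e,1),im['color'][v,u])
    c=im["color"][:,:,::-1]
    if n=="scene":
        cv2.imwrite("pics/s_blanks.png",cv2.resize(c[190:350,90:250],None,fx=3.7,fy=3.7,interpolation=cv2.INTER_CUBIC))
        cv2.imwrite("pics/s_cab.png",cv2.resize(c[70:260,210:400],None,fx=3.1,fy=3.1,interpolation=cv2.INTER_CUBIC))
    else:
        cv2.imwrite("pics/d_blanks.png",cv2.resize(c[200:350,200:360],None,fx=4,fy=4,interpolation=cv2.INTER_CUBIC))
        cv2.imwrite("pics/d_cab.png",cv2.resize(c[70:245,165:345],None,fx=3.3,fy=3.3,interpolation=cv2.INTER_CUBIC))
```

```text
scene 1 0.92 [154. 255. 171. 275.] [ 0.52  -0.313] 2.6 [117  75  51]
scene 2 0.96 [106. 286. 132. 312.] [ 0.527 -0.454] 0.9 [91 54 38]
scene 3 0.55 [187. 232. 208. 263.] [ 0.545 -0.213] 1.8 [121  76  53]
scene 4 0.92 [117. 243. 136. 266.] [ 0.429 -0.367] 1.2 [80 48 33]
scene 5 0.94 [ 93. 214. 115. 241.] [ 0.31  -0.366] 0.6 [ 81 113  59]
scene 5 0.91 [133. 204. 156. 225.] [ 0.351 -0.256] 2.1 [75 85 47]
scene 5 0.61 [156. 221. 173. 250.] [ 0.449 -0.254] 1.3 [83 49 35]
scene 5 0.57 [172. 193. 189. 217.] [ 0.395 -0.157] 0.5 [83 63 91]
side 1 0.56 [265. 277. 278. 298.] [ 0.528 -0.33 ] 1.0 [38 23 15]
side 1 0.3 [287. 236. 319. 263.] [ 0.68  -0.223] 6.8 [157 143 125]
side 2 0.51 [273. 315. 292. 337.] [ 0.526 -0.461] 1.1 [89 47 29]
side 3 0.51 [262. 246. 274. 267.] [ 0.549 -0.216] 1.3 [41 23  9]
side 4 0.8 [235. 294. 246. 315.] [ 0.42  -0.363] 2.1 [91 54 31]
side 5 0.8 [209. 242. 224. 268.] [ 0.385 -0.17 ] 1.3 [14 37 86]
side 5 0.55 [231. 263. 245. 286.] [ 0.437 -0.26 ] 0.4 [39 21 11]
side 5 0.51 [208. 307. 212. 323.] [ 0.332 -0.373] 5.6 [ 9 62 19]
```

View pics/s_blanks.png

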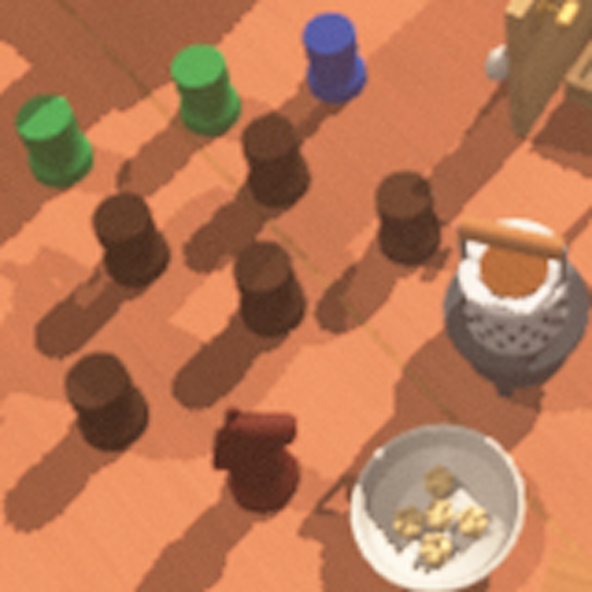

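View pics/s_cab.png

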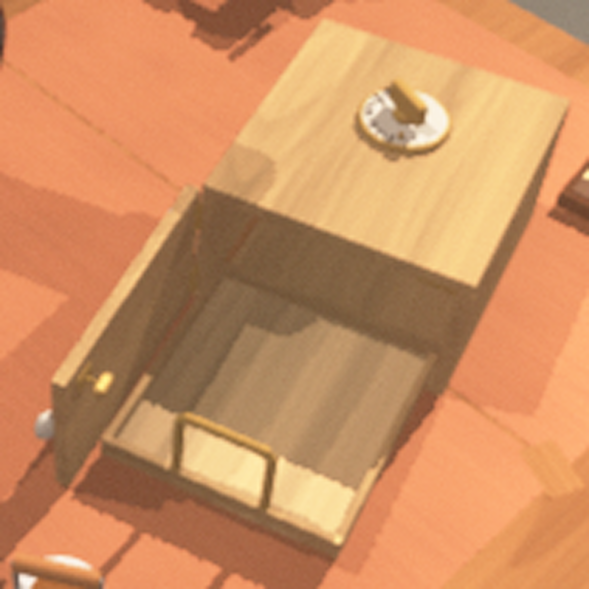

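View pics/d_blanks.png

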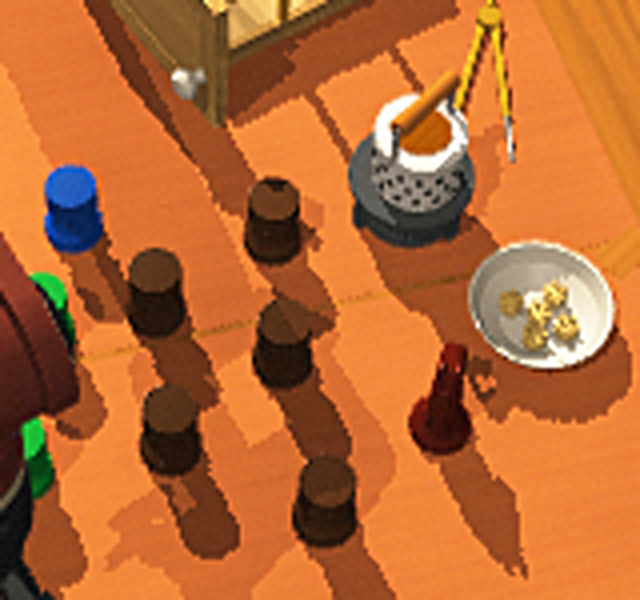

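View pics/d_cab.png

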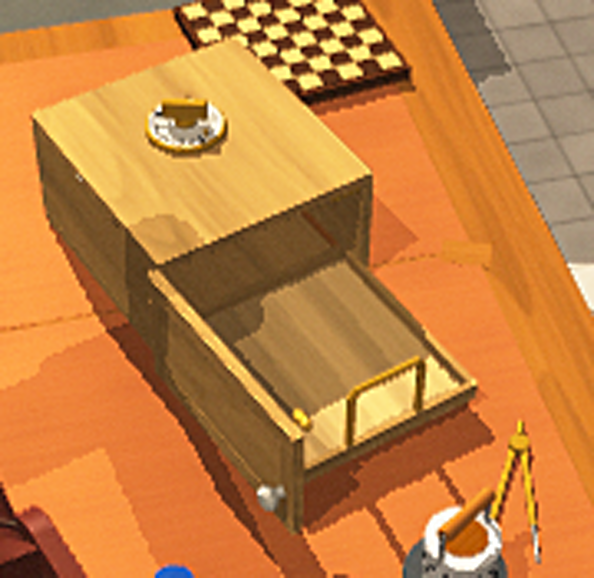

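```bash
cat > cab.py <<'E'
from h import *
def S(n,u,v):
    s,ox,oy={"scene":(3.1,210,70),"side":(3.3,165,70)}[n]
    return np.array([(u+.5)/s-.5+ox,(v+.5)/s-.5+oy])
obs=[("scene",325,18,"bl"),("scene",206,187,"fl"),("scene",568,102,"br"),("scene",475,290,"fr"),
("scene",338,550,"tfr"),("scene",182,416,"pl"),("scene",272,458,"pr"),("scene",103,440,"tfl"),
("scene",57,385,"dto"),("scene",66,485,"dbo"),
("side",35,117,"bl"),("side",235,40,"br"),("side",371,178,"fr"),
("side",474,385,"tfr"),("side",352,392,"pl"),("side",420,362,"pr"),("side",300,432,"dti"),("side",297,530,"dbm")]
def pts(s):
    x,y,w,d,th=s; c,n=np.cos(w),np.sin(w)
    R=lambda p:np.array([x+c*p[0]-n*p[1],y+n*p[0]+c*p[1],p[2]])
    P={"bl":(-0+.15,.14,.165),"br":(.15,-.14,.165),"fl":(-.15,.14,.165),"fr":(-.15,-.14,.165)}
    tm=-.15+.1345-d
    P["tfr"]=(tm-.1325,-.122,.042);P["tfl"]=(tm-.1325,.122,.042)
    P["pl"]=(tm-.1265,.045,.121+.003);P["pr"]=(tm-.1265,-.045,.124)
    # door opens clockwise from above: rotate by -th about hinge
    cd,sd=np.cos(-th),np.sin(-th)
    def D(a,b,z): return (-.15+cd*a-sd*b,.139+sd*a+cd*b,z)
    P["dto"]=D(-.015,-.278,.16);P["dti"]=D(0,-.278,.16);P["dbo"]=D(-.008,-.278,.005);P["dbm"]=D(-.008,-.278,.005)
    return {k:R(v) for k,v in P.items()}
E
python3 - <<'E'
from cab import *
ims={n:shot(n) for n in ["scene","side"]}
def f(s):
    P=pts(s); return np.concatenate([proj(ims[n],P[k])[0]-S(n,u,v) for n,u,v,k in obs])
best=None
for w in np.arange(-3,3.2,.5):
    r=least_squares(f,[.9,.05,w,.23,1.55],loss='soft_l1')
    if best is None or r.cost<best.cost: best=r
print(best.x.round(4),best.cost)
for o,e in zip(obs,best.fun.reshape(-1,2)): print(o[0],o[3],e.round(1))
E
```

```text
[0.5352 0.3628 1.8921 0.2401 1.5366] 17.025748864295128
scene bl [-0.5  0.1]
scene fl [-1.6 -0.7]
scene br [ 1.5 -0.4]
scene fr [ 0.2 -0.4]
scene tfr [-0.1 -0.8]
scene pl [-1.3 -0.4]
scene pr [-0.4 -0.9]
scene tfl [-1.5  0. ]
scene dto [-1.4 -0.8]
scene dbo [-0.7  0.4]
side bl [-0.8 -2. ]
side br [ 0.8 -2.2]
side fr [ 1.6 -2.3]
side tfr [ 1.9 -0.6]
side pl [ 0.5 -0.2]
side pr [ 1.5 -1.6]
side dti [ 2.8 -0.2]
side dbm [ 1.2 -0.1]
```

Run:
```python
from h import *
o=ctrl.get_obs(); R=Ro.from_rotvec(o["tool_rot"]).as_matrix(); print(R.round(3))
a=np.degrees(np.arctan2(R[1,1],R[0,1])); print("jaw yaw",a)
ims={n:shot(n) for n in ["scene","side"]}
B={1:[],2:[],3:[],4:[],5:[]}
for n in ims:
  for k in B:
    for d in ctrl.spot_in(ims[n],f"blank{k}_mid"):
        b=np.array(d["bbox"])
        x,e=fitb([(ims[n],b)],onz(ims[n],(b[0]+b[2])/2,(b[1]+b[3])/2,.032)[:2])
        if d["p"]>.5 and not(k==5 and x[0]<.42): B[k].append((ims[n],b))
for k in B:
    x,e=fitb(B[k],[.45,-.3]); print(k,x.round(4),round(e,2),len(B[k]))
# canister: bar ends at z = .05+.098
sc=ims["scene"]
s=3.7
P=[onz(sc,(u+.5)/s-.5+90,(v+.5)/s-.5+190,.148) for u,v in [(463,228),(563,245)]]
print("can bar scene",P)
sd=ims["side"]; P=[onz(sd,(u+.5)/4-.5+200,(v+.5)/4-.5+200,.148) for u,v in [(397,130),(455,82)]]
print("can bar side",P)
```

```text
[[ 0.905  0.426  0.   ]
 [ 0.426 -0.905 -0.   ]
 [-0.     0.    -1.   ]]
jaw yaw -64.8003848559893
1 [ 0.5264 -0.3215] 2.87 2
2 [ 0.5224 -0.4537] 59.13 3
3 [ 0.5476 -0.2101] 1.93 2
4 [ 0.4277 -0.368 ] 67.46 2
5 [ 0.4408 -0.2528] 1.87 2
can bar scene [array([ 0.64310611, -0.2249825 ,  0.148     ]), array([ 0.69767299, -0.1849766 ,  0.148     ])]
can bar side [array([ 0.63955333, -0.22778469,  0.148     ]), array([ 0.69806845, -0.19414884,  0.148     ])]
```

Request:
step_arm --pt "1 0 0 0.03 -6.8" --pt "1 0.042 0.042 0.02 0" --pt "1 0.042 0.042 0.02 0" --pt "1 0.042 0.042 0.02 0" --pt "1 0.042 0.042 0 0" --pt "1 0.042 0.042 0 0" --pt "1 0 0 0 0" --pt "1 0 0 0 0"

```text
t: 3.55
tool_pos: [0.4799, -0.3494, 0.324]
tool_rot: [3.102, 0.492, 0.005]
contact_force: [-0.3, 0.2, -0.2]
opening: 0.0854
```

Run:
```python
from h import *
im=shot("wrist","w1"); o=im["obs"]; print(o["t"],o["tool_pos"],o["q"].round(2))
G={1:(.5264,-.3215),2:(.527,-.457),3:(.5476,-.21),4:(.425,-.365),5:(.44,-.253)}
for k in range(1,6):
    print(k,[(round(d["p"],2),np.round(d["bbox"])) for d in ctrl.spot_in(im,f"blank{k}_mid") if d["p"]>.3], bb(im,bpts(*G[k])).round(0))
```

```text
3.55 [ 0.47992395 -0.34943721  0.32399529] [-0.76 -0.06  1.57  0.    1.63  0.5 ]
1 [(0.75, array([238., 105., 266., 134.]))] [234. 103. 267. 136.]
2 [(0.85, array([314., 135., 353., 167.]))] [317. 131. 356. 167.]
3 [(0.93, array([164.,  72., 205.,  99.])), (0.33, array([ 0.,  0., 94., 85.]))] [162.  69. 202. 101.]
4 [(0.93, array([247., 173., 277., 213.]))] [242. 172. 273. 212.]
5 [(0.71, array([174., 143., 209., 178.])), (0.67, array([225., 234., 254., 274.])), (0.6, array([110., 158., 152., 190.])), (0.57, array([160., 196., 196., 233.]))] [171. 143. 209. 180.]
```

View pics/w1.png

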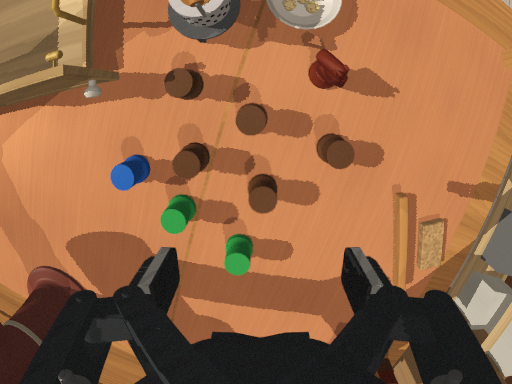

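The wrist view shows the five walnut blanks at (252,119), (335,151), (183,83), (262,192) and (191,159). Greens are at (178,214) and (238,254), blue at (130,172), knight at (328,70). The positions agree with the fixed cameras, so I'll refine them by fitting.

Run:
```python
from h import *
im=shot("wrist"); 
G={1:(.5264,-.3215),2:(.527,-.457),3:(.5476,-.21),4:(.425,-.365),5:(.44,-.253)}
W={1:[238,105,266,134],2:[314,135,353,167],3:[164,72,205,99],4:[247,173,277,213],5:[174,143,209,178]}
for k in G:
    x,e=fitb([(im,np.array(W[k]))],G[k]); print(k,x.round(4),e.round(2))
c=im["color"].astype(int); 
m=((c.sum(2)<260)&(c[:,:,0]>c[:,:,1]+8)&(c[:,:,0]<150)).astype(np.uint8)
for k in G:
    x,y=G[k]
    # silhouette IoU fit
    b=bb(im,bpts(x,y)).astype(int); l,t,r,d=b+[-14,-14,14,14]; l=max(l,0);t=max(t,0)
    best=None
    for dx in np.arange(-.012,.0121,.002):
        for dy in np.arange(-.012,.0121,.002):
            M=np.zeros(m.shape,np.uint8); cv2.fillConvexPoly(M,cv2.convexHull(proj(im,bpts(x+dx,y+dy)).astype(np.float32)).astype(int),1)
            a=m[t:d,l:r];q=M[t:d,l:r]; iou=(a&q).sum()/(a|q).sum()
            if best is None or iou>best[0]: best=(iou,x+dx,y+dy)
    print(k,np.round(best,3))
```

```text
1 [ 0.5281 -0.325 ] 2.19
2 [ 0.5222 -0.4545] 1.58
3 [ 0.5461 -0.2148] 1.88
4 [ 0.4252 -0.3729] 0.2
5 [ 0.4419 -0.2557] 1.35
1 [ 0.751  0.528 -0.324]
2 [ 0.903  0.523 -0.457]
3 [ 0.89   0.552 -0.212]
4 [ 0.785  0.427 -0.373]
5 [ 0.823  0.44  -0.255]
```

Request:
step_arm --pt "0.8 0.023 0.045 -0.06 0" --pt "0.8 0.023 0.045 -0.06 0" --pt "0.8 0.023 0.045 -0.03 0" --pt "0.8 0 0 0 0" --pt "0.8 0 0 0 0"

```text
t: 4.53
tool_pos: [0.5401, -0.2309, 0.1922]
tool_rot: [3.1, 0.477, 0.008]
contact_force: [0.4, 0.1, 0.5]
opening: 0.0684
```

Run:
```python
from h import *
im=shot("wrist","w2"); o=im["obs"]; print(o["t"],o["tool_pos"],o["opening"])
for d in ctrl.spot_in(im,"blank3_mid")[:3]:
    b=np.array(d["bbox"]); print(d["p"],b.round(),fitb([(im,b)],(.549,-.213)))
```

```text
4.525 [ 0.54005694 -0.23087983  0.19223226] 0.06836049901399673
0.86 [220. 141. 264. 190.] (array([ 0.5504874 , -0.21150999]), np.float64(2.6460623907133485))
```

View pics/w2.png

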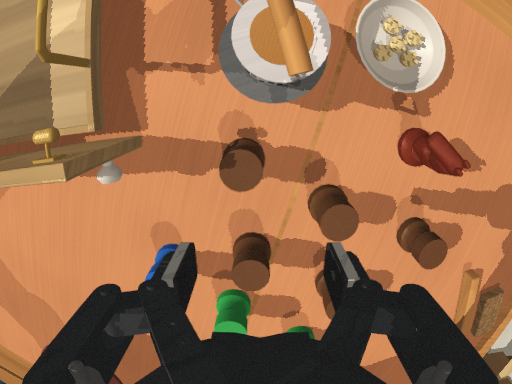

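Blank 3 at (242,164) fits to (0.550,-0.212), which agrees. Descending.

Request:
step_arm --pt "0.8 0.011 0.019 -0.04 0" --pt "0.8 0 0 -0.05 0" --pt "0.8 0 0 -0.04 0" --pt "0.8 0 0 -0.02 0" --pt "0.8 0 0 0 0"

```text
t: 5.25
tool_pos: [0.5548, -0.2207, 0.0485]
tool_rot: [3.091, 0.46, 0.03]
contact_force: [0.2, 0.5, -0.1]
opening: 0.0682
```

Request:
step_arm --pt "0.8 -0.004 0.008 -0.012 0" --pt "0.8 0 0 0 0"

```text
t: 5.5
tool_pos: [0.5525, -0.2138, 0.0393]
tool_rot: [3.088, 0.459, 0.037]
contact_force: [0.2, 0.4, 0.3]
opening: 0.0685
```

```bash
cat > st.py <<'E'
from h import *
o=ctrl.get_obs(); R=Ro.from_rotvec(o["tool_rot"]).as_matrix()
print(round(o["t"],2),o["tool_pos"].round(4),"z",R[:,2].round(4),"yaw",np.degrees(np.arctan2(R[1,1],R[0,1])).round(2),"open",o["opening"].round(4),"F",o["contact_force"].round(1),"q",o["q"].round(2),"dq",abs(o["dq"]).max().round(3))
E
python3 st.py
```

```text
Traceback (most recent call last):
  File "st.py", line 3, in <module>
    print(round(o["t"],2),o["tool_pos"].round(4),"z",R[:,2].round(4),"yaw",np.degrees(np.arctan2(R[1,1],R[0,1])).round(2),"open",o["opening"].round(4),"F",o["contact_force"].round(1),"q",o["q"].round(2),"dq",abs(o["dq"]).max().round(3))
                                                                                                                                 ^^^^^^^^^^^^^^^^^^
AttributeError: 'float' object has no attribute 'round'
```

```bash
sed -i 's/o\["opening"\].round(4)/round(o["opening"],4)/' st.py; python3 st.py
```

```text
5.5 [ 0.5525 -0.2138  0.0393] z [ 0.0262 -0.0161 -0.9995] yaw -73.12 open 0.0685 F [0.2 0.4 0.3] q [-0.49  0.15  1.85 -0.    1.11  0.78] dq 0.052
```

Request:
step_arm --pt "0 0 0 0 0" --pt "0 0 0 0 0" --pt "0 0 0 0 0" --pt "0 0 0 0 0" --newtons 40

```text
t: 6.0
tool_pos: [0.5544, -0.2146, 0.0422]
tool_rot: [3.084, 0.459, 0.043]
contact_force: [-0.5, 0.4, -0.5]
opening: 0.041
```

Request:
step_arm --pt "0 0 0 0.03 0" --pt "0 0 0 0.04 0" --pt "0 0 0 0.04 0" --pt "0 0 0 0.04 0" --pt "0 0 0 0.04 0" --pt "0 0 0 0.03 0" --pt "0 0 0 0 0"

```text
t: 6.88
tool_pos: [0.551, -0.2131, 0.2653]
tool_rot: [3.088, 0.459, 0.035]
contact_force: [0.7, 0.5, -0.9]
opening: 0.0405
```

```bash
python3 st.py
python3 - <<'E'
from h import *
shot("wrist","w3")
E
```

```text
6.88 [ 0.551  -0.2131  0.2653] z [ 0.0251 -0.0161 -0.9996] yaw -73.1 open 0.0405 F [ 0.7  0.5 -0.9] q [-0.49 -0.07  1.67 -0.    1.5   0.78] dq 0.051
```

View pics/w3.png

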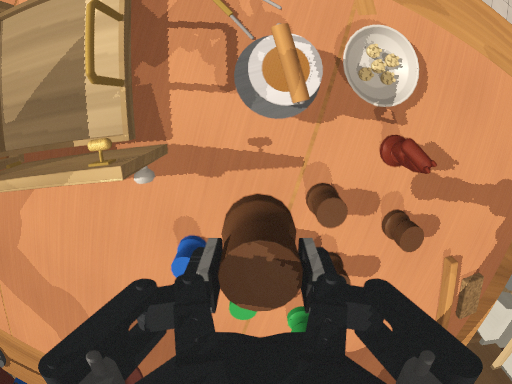

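Request:
step_arm --pt "0 0.01 0.035 0.005 1.5" --pt "0 0.01 0.035 0 0" --pt "0 0.01 0.035 0 0" --pt "0 0.01 0.035 0 0" --pt "0 0.01 0.035 0 0" --pt "0 0 0.02 0 0" --pt "0 0 0 0 0" --pt "0 0 0 0 0"

```text
t: 7.92
tool_pos: [0.593, -0.0119, 0.2464]
tool_rot: [3.095, 0.498, -0.013]
contact_force: [1.0, -0.2, -1.4]
opening: 0.0409
```

```bash
python3 st.py
python3 - <<'E'
from h import *
im=shot("wrist","w4")
from cab import pts
P=pts([0.5352,0.3628,1.8921,0.2401,1.5366])
c=im["color"][:,:,::-1].copy()
for k,v in P.items():
    u=proj(im,v)[0]; print(k,u.round())
    cv2.circle(c,tuple(u.astype(int)),2,(255,0,255),-1)
cv2.imwrite("pics/w4o.png",cv2.resize(c,None,fx=1.5,fy=1.5))
E
```

```text
7.92 [ 0.593  -0.0119  0.2464] z [-0.0071 -0.0082 -0.9999] yaw -71.71 open 0.0409 F [ 1.  -0.2 -1.4] q [-0.14 -0.03  1.67 -0.01  1.51  1.11] dq 0.008
bl [-68. 244.]
br [-98.  68.]
fl [ 52. 267.]
fr [21. -3.]
tfr [270.  11.]
tfl [270. 212.]
pl [267. 167.]
pr [267.  67.]
dto [316. 280.]
dti [317. 267.]
dbo [297. 212.]
dbm [297. 212.]
```

View pics/w4o.png

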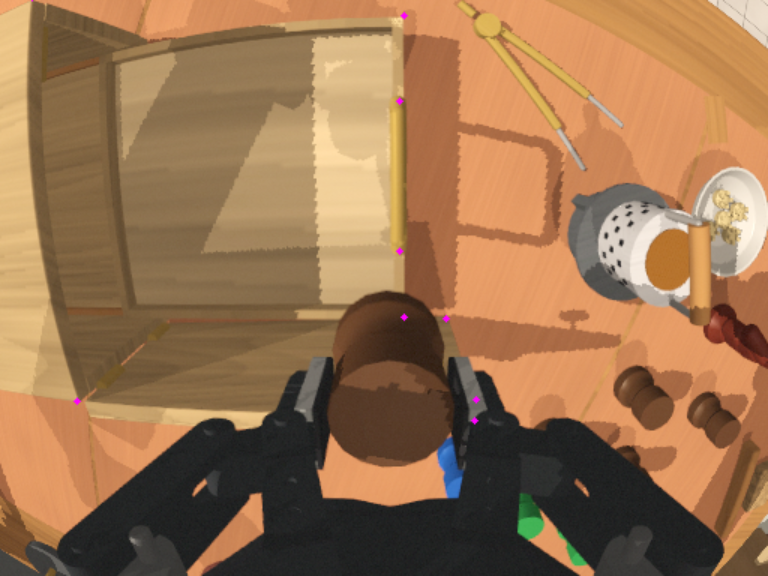

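The overlay of the fitted cabinet, tray and pull matches the wrist picture to about 2 mm (pull bar at x≈400 in the 1.5x picture). The held blank is centred at (395,400). On to the first slot.

Request:
step_arm --pt "0 0.015 0.033 0 0" --pt "0 0.015 0.033 0 0" --pt "0 0.015 0.033 0 0" --pt "0 0.015 0.033 0 0" --pt "0 0.015 0.033 0 0" --pt "0 0.015 0.03 0 0" --pt "0 0 0 0 0" --pt "0 0 0 0 0"

```text
t: 8.98
tool_pos: [0.6868, 0.1773, 0.247]
tool_rot: [3.095, 0.474, -0.01]
contact_force: [-0.1, -0.3, -1.3]
opening: 0.0406
```

Request:
step_arm --pt "0 -0.003 0.008 -0.03 0" --pt "0 0 0 -0.03 0" --pt "0 0 0 -0.03 0" --pt "0 0 0 -0.03 0" --pt "0 0 0 -0.02 0" --pt "0 0 0 0 0" --pt "0 0 0 0 0"

```text
t: 9.85
tool_pos: [0.6844, 0.1757, 0.1076]
tool_rot: [3.095, 0.457, -0.002]
contact_force: [0.2, 0.5, -1.1]
opening: 0.0405
```

```bash
python3 st.py
```

```text
9.85 [0.6844 0.1757 0.1076] z [ 9.000e-04 -1.280e-02 -9.999e-01] yaw -73.2 open 0.0405 F [ 0.2  0.5 -1.1] q [ 0.15  0.34  1.5  -0.01  1.3   1.43] dq 0.006
```

Request:
step_arm --pt "0 0 0.006 -0.018 1.2" --pt "0 0 0 -0.014 0" --pt "0 0 0 -0.005 0" --pt "0 0 0 0 0"

```text
t: 10.35
tool_pos: [0.6856, 0.1827, 0.0706]
tool_rot: [3.09, 0.492, 0.005]
contact_force: [0.3, -0.5, -1.2]
opening: 0.0408
```

```bash
python3 st.py
```

```text
10.35 [0.6856 0.1827 0.0706] z [ 0.0049 -0.0121 -0.9999] yaw -71.89 open 0.0408 F [ 0.3 -0.5 -1.2] q [ 0.16  0.38  1.52 -0.01  1.25  1.42] dq 0.004
```

Request:
step_arm --pt "0 0 0 -0.002 0" --pt "0.7 0 0 0 0" --pt "0.7 0 0 0 0" --pt "0.7 0 0 0 0" --pt "0.7 0 0 0.04 0" --pt "0.7 0 0 0.05 0" --pt "0.7 0 0 0.05 0" --pt "0.7 0 0 0.02 0" --pt "0.7 0 0 0 0"

```text
t: 11.48
tool_pos: [0.6852, 0.1824, 0.2337]
tool_rot: [3.09, 0.492, 0.006]
contact_force: [-1.1, 0.6, -0.8]
opening: 0.0603
```

```bash
python3 st.py
python3 - <<'E'
from h import *
im=shot("wrist","w5")
for k in [1,3,2]:
  for d in ctrl.spot_in(im,f"blank{k}_mid"):
    if d["p"]<.3: continue
    b=np.array(d["bbox"]); 
    for zb in (0,.026):
      print(k,d["p"],b.round(),zb,fitb([(im,b)],onz(im,(b[0]+b[2])/2,(b[1]+b[3])/2,.032+zb)[:2],zb))
E
```

```text
11.47 [0.6852 0.1824 0.2337] z [ 0.0059 -0.012  -0.9999] yaw -71.9 open 0.0603 F [-1.1  0.6 -0.8] q [ 0.16  0.24  1.4  -0.01  1.5   1.42] dq 0.017
1 0.91 [457. 308. 490. 341.] 0 (array([ 0.52462565, -0.33299566]), np.float64(0.9741757656447031))
1 0.91 [457. 308. 490. 341.] 0.026 (array([ 0.53921714, -0.29606796]), np.float64(2.301946075416724))
1 0.58 [ 10. 272.  39. 316.] 0 (array([0.32758095, 0.53260964]), np.float64(3.1412373271828526))
1 0.58 [ 10. 272.  39. 316.] 0.026 (array([0.36098833, 0.50860665]), np.float64(3.3282602259226173))
3 0.94 [239. 154. 281. 202.] 0 (array([0.6764045 , 0.17518723]), np.float64(1.1110854758871016))
3 0.94 [239. 154. 281. 202.] 0.026 (array([0.68375683, 0.17841412]), np.float64(2.073820980233588))
2 0.64 [489. 314. 510. 343.] 0 (array([ 0.51775422, -0.4602655 ]), np.float64(3.612567296452326))
2 0.64 [489. 314. 510. 343.] 0.026 (array([ 0.5335481 , -0.41796091]), np.float64(4.977223699019111))
```

View pics/w5.png

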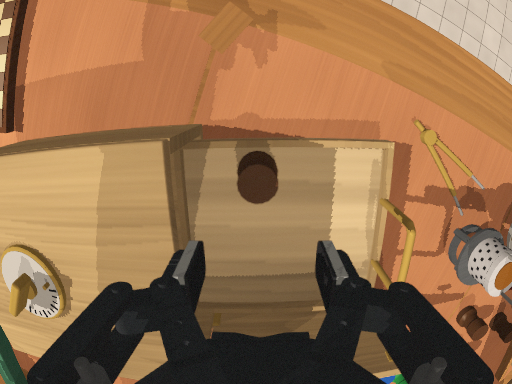

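Blank 3 stands upright in the tray at (258,178). Next: blank 1.

Request:
step_arm --pt "0.8 -0.013 -0.042 0 0" --pt "0.8 -0.013 -0.042 0 0" --pt "0.8 -0.013 -0.042 0 0" --pt "0.8 -0.013 -0.042 0 0" --pt "0.8 -0.013 -0.042 0 0" --pt "0.8 -0.013 -0.042 0 0" --pt "0.8 -0.013 -0.042 0 0" --pt "0.8 -0.013 -0.042 0 0" --pt "0.8 -0.013 -0.042 0 0" --pt "0.8 -0.013 -0.042 0 0" --pt "0.8 -0.013 -0.042 0 0" --pt "0.8 -0.013 -0.042 0 0" --pt "0.8 0 0 0 0" --pt "0.8 0 0 0 0"

```text
t: 13.42
tool_pos: [0.5067, -0.3315, 0.1922]
tool_rot: [-3.089, -0.495, 0.077]
contact_force: [0.9, 0.1, -0.3]
opening: 0.0683
```

```bash
python3 st.py
cat > bl.py <<'E'
from h import *
import sys
im=shot("wrist",sys.argv[1])
seen=[]
for k in range(1,6):
  for d in ctrl.spot_in(im,f"blank{k}_mid"):
    if d["p"]<.4: continue
    b=np.array(d["bbox"]); u,v=((b[:2]+b[2:])/2).astype(int)
    x,e=fitb([(im,b)],onz(im,u,v,.032)[:2],0)
    print(k,round(d["p"],2),b.round(),x.round(3),round(e,1),im["color"][v,u])
E
python3 bl.py w6
```

```text
13.43 [ 0.5067 -0.3315  0.1922] z [-0.0502  0.0041 -0.9987] yaw -71.81 open 0.0683 F [ 0.9  0.1 -0.3] q [-0.69  0.06  1.67 -0.03  1.45  0.57] dq 0.015
1 0.69 [236. 122. 282. 175.] [ 0.53  -0.322] 0.9 [106  70  43]
2 0.72 [348. 167. 397. 221.] [ 0.522 -0.456] 2.5 [109  69  43]
3 0.7 [ 0.  2. 54. 86.] [0.604 0.008] 21.5 [188 156 108]
4 0.71 [256. 217. 296. 274.] [ 0.426 -0.375] 1.8 [113  73  48]
5 0.97 [144. 239. 182. 282.] [ 0.349 -0.251] 7.6 [36 38 37]
5 0.86 [ 74. 189. 130. 240.] [ 0.393 -0.161] 1.3 [22 48 89]
5 0.67 [149. 177. 202. 232.] [ 0.44  -0.252] 1.2 [106  67  41]
5 0.47 [345. 167. 396. 220.] [ 0.522 -0.454] 2.1 [110  69  44]
```

View pics/w6.png

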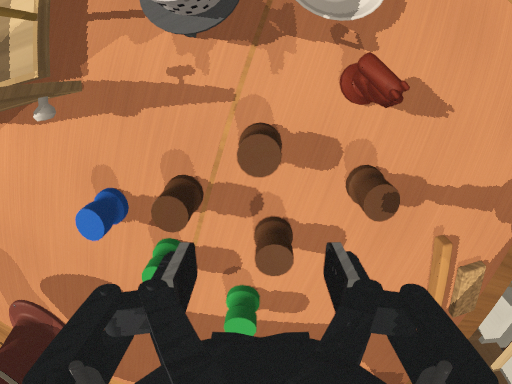

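Request:
step_arm --pt "0.8 0.022 0.009 -0.02 0" --pt "0.8 0 0 -0.03 0" --pt "0.8 0 0 -0.03 0" --pt "0.8 0 0 -0.03 0" --pt "0.8 0 0 -0.02 0" --pt "0.8 0 0 0 0"

```text
t: 14.48
tool_pos: [0.5335, -0.3201, 0.0642]
tool_rot: [-3.096, -0.507, 0.066]
contact_force: [0.1, 0.1, -0.2]
opening: 0.0681
```

```bash
python3 st.py
```

```text
14.47 [ 0.5335 -0.3201  0.0642] z [-0.042  -0.0029 -0.9991] yaw -71.42 open 0.0681 F [ 0.1  0.1 -0.2] q [-0.65  0.22  1.72 -0.03  1.23  0.61] dq 0.023
```

Request:
step_arm --pt "0.8 -0.004 -0.003 -0.018 0" --pt "0.8 0 0 -0.006 0" --pt "0 0 0 0 0" --pt "0 0 0 0 0" --pt "0 0 0 0 0" --pt "0 0 0 0 0"

```text
t: 15.22
tool_pos: [0.5316, -0.3251, 0.0429]
tool_rot: [3.099, 0.507, -0.058]
contact_force: [-0.1, -0.3, -0.6]
opening: 0.0406
```

```bash
python3 st.py
```

```text
15.22 [ 0.5316 -0.3251  0.0429] z [-0.0365 -0.0072 -0.9993] yaw -71.42 open 0.0406 F [-0.1 -0.3 -0.6] q [-0.66  0.25  1.73 -0.03  1.19  0.6 ] dq 0.003
```

Request:
step_arm --pt "0 0 0 0.03 0" --pt "0 0 0 0.04 0" --pt "0 0 0 0.04 0" --pt "0 0 0 0.04 0" --pt "0 0 0 0.04 0" --pt "0 0 0 0.03 0" --pt "0 0.007 0.033 0 0" --pt "0 0.007 0.033 0 0" --pt "0 0.007 0.033 0 0" --pt "0 0.007 0.033 0 0" --pt "0 0.007 0.033 0 0" --pt "0 0.007 0.033 0 0" --pt "0 0.007 0.033 0 0" --pt "0 0.007 0.033 0 0" --pt "0 0.007 0.033 0 0" --pt "0 0.007 0.033 0 0" --pt "0 0.007 0.033 0 0" --pt "0 0.007 0.033 0 0" --pt "0 0.007 0.033 0 0" --pt "0 0 0 0 0"

```text
t: 17.73
tool_pos: [0.6209, 0.1191, 0.2697]
tool_rot: [3.098, 0.505, -0.056]
contact_force: [1.0, -0.7, -0.8]
opening: 0.0407
```

```bash
python3 st.py
```

```text
17.73 [0.6209 0.1191 0.2697] z [-0.0348 -0.0081 -0.9994] yaw -71.5 open 0.0407 F [ 1.  -0.7 -0.8] q [ 0.07  0.07  1.53 -0.01  1.58  1.32] dq 0.024
```

Request:
step_arm --pt "0 0.006 0.025 0 0" --pt "0 0.006 0.025 -0.03 0" --pt "0 0 0 -0.03 0" --pt "0 0 0 -0.03 0" --pt "0 0 0 -0.03 0" --pt "0 0 0 -0.03 0" --pt "0 0 0 0 0"

```text
t: 18.6
tool_pos: [0.6328, 0.165, 0.1166]
tool_rot: [3.095, 0.498, -0.054]
contact_force: [0.3, 0.5, -0.9]
opening: 0.0405
```

```bash
python3 st.py
```

```text
18.6 [0.6328 0.165  0.1166] z [-0.0328 -0.0114 -0.9994] yaw -71.72 open 0.0405 F [ 0.3  0.5 -0.9] q [ 0.14  0.23  1.61 -0.01  1.33  1.4 ] dq 0.046
```

Request:
step_arm --pt "0 0 0.003 -0.02 0" --pt "0 0 0 -0.018 0" --pt "0 0 0 -0.008 0" --pt "0 0 0 0 0"

```text
t: 19.1
tool_pos: [0.6348, 0.1676, 0.0712]
tool_rot: [3.095, 0.497, -0.045]
contact_force: [1.3, 0.2, -0.3]
opening: 0.0403
```

Request:
step_arm --pt "0 0 0 -0.002 0" --pt "0.7 0 0 0 0" --pt "0.7 0 0 0 0" --pt "0.7 0 0 0 0" --pt "0.7 0 0 0.03 0" --pt "0.7 0 0 0.04 0" --pt "0.7 0 0 0.05 0" --pt "0.7 0 0 0.05 0" --pt "0.8 0 -0.02 0 0" --pt "0.8 -0.01 -0.03 0 0" --pt "0.8 -0.01 -0.03 0 0" --pt "0.8 -0.01 -0.03 0 0" --pt "0.8 -0.01 -0.03 0 0"

```text
t: 20.72
tool_pos: [0.5932, 0.024, 0.2452]
tool_rot: [3.094, 0.502, -0.041]
contact_force: [0.7, -0.6, -0.1]
opening: 0.0679
```

```bash
python3 st.py;python3 bl.py w7
```

```text
20.73 [0.5932 0.024  0.2452] z [-0.0248 -0.0109 -0.9996] yaw -71.58 open 0.0679 F [ 0.7 -0.6 -0.1] q [-0.08 -0.01  1.66 -0.01  1.52  1.17] dq 0.425
1 0.95 [123.  77. 178. 115.] [0.633 0.175] 1.1 [61 40 27]
2 0.68 [469. 265. 501. 299.] [ 0.519 -0.458] 1.4 [92 61 39]
3 0.72 [125.  31. 179.  76.] [0.684 0.188] 1.2 [61 40 28]
5 0.69 [363. 336. 378. 356.] [ 0.312 -0.308] 11.2 [ 64 174  84]
5 0.58 [312. 292. 337. 335.] [ 0.392 -0.152] 3.3 [ 39  81 148]
5 0.51 [384. 343. 407. 374.] [ 0.3   -0.372] 3.6 [ 51 144  66]
5 0.47 [381. 281. 396. 292.] [ 0.445 -0.27 ] 18.5 [86 55 37]
```

View pics/w7.png

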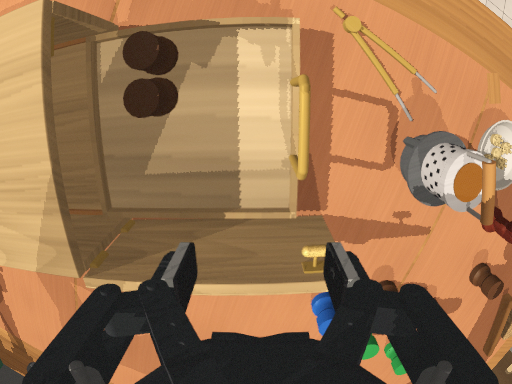

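Two blanks are upright in the tray at (150,53) and (150,98). Next: blank 5.

Request:
step_arm --pt "0.8 -0.017 -0.031 0 0" --pt "0.8 -0.017 -0.031 0 0" --pt "0.8 -0.017 -0.031 0 0" --pt "0.8 -0.017 -0.031 0 0" --pt "0.8 -0.017 -0.031 0 0" --pt "0.8 -0.017 -0.031 0 0" --pt "0.8 -0.017 -0.031 0 0" --pt "0.8 -0.017 -0.031 0 0" --pt "0.8 -0.01 -0.02 -0.01 0" --pt "0.8 0 0 -0.02 0" --pt "0.8 0 0 0 0" --pt "0.8 0 0 0 0"

```text
t: 22.52
tool_pos: [0.4489, -0.2397, 0.2134]
tool_rot: [3.091, 0.533, -0.037]
contact_force: [0.6, -0.1, -0.2]
opening: 0.0683
```

```bash
python3 st.py;python3 bl.py w8
```

```text
22.52 [ 0.4489 -0.2397  0.2134] z [-0.0228 -0.0085 -0.9997] yaw -70.43 open 0.0683 F [ 0.6 -0.1 -0.2] q [-0.63 -0.21  1.89 -0.02  1.47  0.61] dq 0.015
2 0.84 [410. 152. 462. 194.] [ 0.524 -0.453] 2.3 [84 51 34]
4 0.72 [329. 195. 378. 248.] [ 0.426 -0.371] 0.6 [91 56 33]
5 0.96 [154. 164. 204. 218.] [ 0.394 -0.161] 0.3 [ 45  98 175]
5 0.75 [  0.   0. 129.  55.] [ 0.554 -0.003] 34.6 [116  92  61]
5 0.72 [225. 219. 260. 274.] [ 0.349 -0.254] 1.5 [ 53 156  70]
5 0.68 [294. 267. 336. 319.] [ 0.311 -0.371] 1.3 [30 93 43]
```

View pics/w8.png

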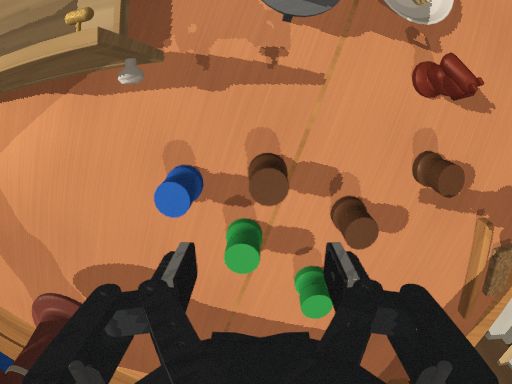

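Run:
```python
from h import *
im=shot("wrist")
print(fitb([(im,np.array([247,151,290,206]))],(.441,-.254)), bb(im,bpts(.441,-.254)).round())
```

```text
(array([ 0.44217515, -0.25432768]), np.float64(0.5090707766446693)) [247. 152. 289. 206.]
```

Blank 5 is the walnut one at (268,179), fitted at (0.442,-0.254). The blue at (178,191) and the greens at (243,246) and (314,291) stay clear of the jaws.

Request:
step_arm --pt "0.8 -0.007 -0.014 -0.02 -1.2" --pt "0.8 0 0 -0.03 0" --pt "0.8 0 0 -0.03 0" --pt "0.8 0 0 -0.03 0" --pt "0.8 0 0 -0.03 0" --pt "0.8 0 0 -0.01 0" --pt "0.8 0 0 0 0"

```text
t: 23.75
tool_pos: [0.436, -0.2579, 0.0534]
tool_rot: [3.1, 0.486, -0.043]
contact_force: [-1.3, -0.1, -0.5]
opening: 0.0684
```

```bash
python3 st.py
```

```text
23.75 [ 0.436  -0.2579  0.0534] z [-0.0266 -0.008  -0.9996] yaw -72.16 open 0.0684 F [-1.3 -0.1 -0.5] q [-0.67 -0.03  2.02 -0.02  1.18  0.6 ] dq 0.009
```

Request:
step_arm --pt "0.8 0.006 0.004 -0.012 0" --pt "0.8 0 0 0 0" --pt "0 0 0 0 0" --pt "0 0 0 0 0" --pt "0 0 0 0 0" --pt "0 0 0 0 0"

```text
t: 24.5
tool_pos: [0.4447, -0.2554, 0.0443]
tool_rot: [3.095, 0.486, -0.036]
contact_force: [0.2, 0.1, -1.1]
opening: 0.0408
```

```bash
python3 st.py
```

```text
24.5 [ 0.4447 -0.2554  0.0443] z [-0.0211 -0.0123 -0.9997] yaw -72.15 open 0.0408 F [ 0.2  0.1 -1.1] q [-0.65 -0.01  2.01 -0.02  1.15  0.62] dq 0.003
```

Request:
step_arm --pt "0 0 0 0.03 0" --pt "0 0 0 0.04 0" --pt "0 0 0 0.04 0" --pt "0 0 0 0.04 0" --pt "0 0 0 0.04 0" --pt "0 0 0 0.03 0" --pt "0 0.011 0.033 0 0" --pt "0 0.011 0.033 0 0" --pt "0 0.011 0.033 0 0" --pt "0 0.011 0.033 0 0" --pt "0 0.011 0.033 0 0" --pt "0 0.011 0.033 0 0" --pt "0 0.011 0.033 0 0" --pt "0 0.011 0.033 0 0" --pt "0 0.011 0.033 0 0" --pt "0 0.011 0.033 0 0" --pt "0 0.011 0.033 0 0" --pt "0 0.011 0.033 0 0" --pt "0 0 0 0 0" --pt "0 0 0 0 0"

```text
t: 27.0
tool_pos: [0.5748, 0.1542, 0.2675]
tool_rot: [3.095, 0.48, -0.041]
contact_force: [0.3, -0.2, -1.0]
opening: 0.0406
```

```bash
python3 st.py
```

```text
27.0 [0.5748 0.1542 0.2675] z [-0.0248 -0.0128 -0.9996] yaw -72.35 open 0.0406 F [ 0.3 -0.2 -1. ] q [ 0.14 -0.02  1.63 -0.01  1.56  1.4 ] dq 0.009
```

Request:
step_arm --pt "0 0.004 -0.002 -0.03 0.7" --pt "0 0 0 -0.03 0" --pt "0 0 0 -0.03 0" --pt "0 0 0 -0.03 0" --pt "0 0 0 -0.03 0" --pt "0 0 0 0 0" --pt "0 0 0 0 0"

```text
t: 27.88
tool_pos: [0.5787, 0.1449, 0.1166]
tool_rot: [3.093, 0.486, -0.034]
contact_force: [-0.0, -0.0, -0.2]
opening: 0.0404
```

```bash
python3 st.py
```

```text
27.88 [0.5787 0.1449 0.1166] z [-0.0201 -0.0141 -0.9997] yaw -72.13 open 0.0404 F [-0.  -0.  -0.2] q [ 0.13  0.1   1.76 -0.01  1.3   1.39] dq 0.017
```

Request:
step_arm --pt "0 0.001 0.005 -0.02 0" --pt "0 0 0 -0.018 0" --pt "0 0 0 -0.008 0" --pt "0 0 0 0 0"

```text
t: 28.38
tool_pos: [0.5818, 0.1497, 0.0706]
tool_rot: [3.091, 0.485, -0.027]
contact_force: [0.2, -3.5, -0.7]
opening: 0.0404
```

Request:
step_arm --pt "0.7 0 0 0 0" --pt "0.7 0 0 0 0" --pt "0.7 0 0 0 0" --pt "0.7 0 0 0.03 0" --pt "0.7 0 0 0.04 0" --pt "0.7 0 0 0.05 0" --pt "0.7 0 0 0.05 0" --pt "0.8 0 -0.02 0 0" --pt "0.8 -0.01 -0.03 0 0" --pt "0.8 -0.01 -0.03 0 0" --pt "0.8 -0.01 -0.03 0 0" --pt "0.8 -0.01 -0.03 0 0" --pt "0.8 0 0 0 0"

```text
t: 30.0
tool_pos: [0.5375, 0.0083, 0.2452]
tool_rot: [3.098, 0.491, -0.026]
contact_force: [-0.3, -0.1, -0.5]
opening: 0.0684
```

```bash
python3 st.py;python3 bl.py w9
```

```text
30.0 [0.5375 0.0083 0.2452] z [-0.0157 -0.0077 -0.9998] yaw -71.98 open 0.0684 F [-0.3 -0.1 -0.5] q [-0.12 -0.15  1.79 -0.01  1.52  1.14] dq 0.022
1 0.97 [123.  30. 180.  71.] [0.634 0.176] 1.9 [58 36 25]
2 0.8 [482. 236. 510. 274.] [ 0.523 -0.459] 3.6 [68 44 28]
3 0.86 [126.   1. 180.  30.] [0.67  0.185] 7.3 [43 28 18]
3 0.48 [ 86.   0. 315. 177.] [0.666 0.185] 96.7 [170 138  95]
4 0.68 [425. 274. 461. 311.] [ 0.423 -0.371] 1.8 [85 53 31]
4 0.64 [490. 175. 510. 203.] [ 0.634 -0.4  ] 10.1 [68 32 22]
5 0.8 [317. 271. 337. 312.] [ 0.377 -0.145] 7.6 [ 41  83 149]
5 0.63 [126.  80. 178. 120.] [0.576 0.157] 0.6 [57 37 24]
```

View pics/w9.png

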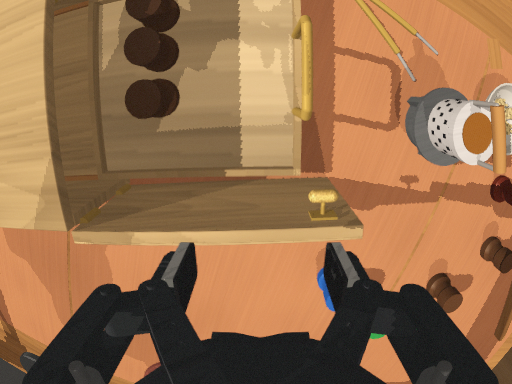

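Three blanks are upright in a row at x≈152, y≈10, 48 and 98. Next: blank 4.

Request:
step_arm --pt "0.8 -0.01 -0.034 0 0" --pt "0.8 -0.01 -0.034 0 0" --pt "0.8 -0.01 -0.034 0 0" --pt "0.8 -0.01 -0.034 0 0" --pt "0.8 -0.01 -0.034 0 0" --pt "0.8 -0.01 -0.034 0 0" --pt "0.8 -0.01 -0.034 0 0" --pt "0.8 -0.01 -0.034 0 0" --pt "0.8 -0.01 -0.034 0 0" --pt "0.8 -0.01 -0.034 0 0" --pt "0.8 0 -0.03 -0.02 0" --pt "0.8 0 0 0 0" --pt "0.8 0 0 0 0"

```text
t: 31.92
tool_pos: [0.441, -0.363, 0.2267]
tool_rot: [3.092, 0.525, -0.018]
contact_force: [0.6, -0.4, 0.9]
opening: 0.0683
```

```bash
python3 st.py;python3 bl.py w10
```

```text
31.93 [ 0.441  -0.363   0.2267] z [-0.0105 -0.0072 -0.9999] yaw -70.73 open 0.0683 F [ 0.6 -0.4  0.9] q [-0.81 -0.07  1.74 -0.01  1.47  0.42] dq 0.014
1 0.7 [ 0.  2. 61. 22.] [0.549 0.007] 8.6 [186 155 106]
2 0.95 [335. 113. 382. 152.] [ 0.523 -0.458] 2.8 [100  63  39]
2 0.73 [243. 157. 281. 206.] [ 0.427 -0.372] 1.2 [101  64  40]
4 0.67 [242. 157. 282. 207.] [ 0.427 -0.373] 0.8 [103  68  41]
5 0.79 [213. 235. 249. 288.] [ 0.31  -0.371] 0.9 [ 56 158  73]
5 0.78 [ 72. 134. 125. 177.] [ 0.392 -0.165] 0.7 [ 4 37 77]
5 0.71 [130. 184. 177. 232.] [ 0.35  -0.255] 1.6 [ 52 156  69]
```

View pics/w10.png

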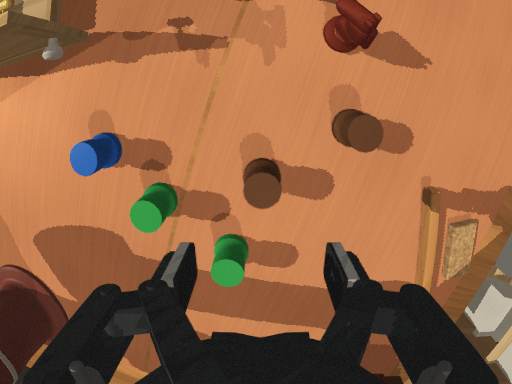

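Blank 4 is walnut at (262,182), fitted at (0.427,-0.372). Descending.

Request:
step_arm --pt "0.8 -0.013 -0.009 -0.03 -1" --pt "0.8 0 0 -0.03 0" --pt "0.8 0 0 -0.03 0" --pt "0.8 0 0 -0.03 0" --pt "0.8 0 0 -0.03 0" --pt "0.8 0 0 -0.012 0" --pt "0.8 0 0 0 0"

```text
t: 33.1
tool_pos: [0.4294, -0.3715, 0.065]
tool_rot: [3.088, 0.501, -0.011]
contact_force: [0.0, 0.4, 0.7]
opening: 0.0683
```

```bash
python3 st.py
```

```text
33.1 [ 0.4294 -0.3715  0.065 ] z [-0.0047 -0.0139 -0.9999] yaw -71.58 open 0.0683 F [0.  0.4 0.7] q [-0.84  0.08  1.88 -0.01  1.18  0.42] dq 0.012
```

Request:
step_arm --pt "0.8 -0.002 0 -0.018 0" --pt "0.8 0 0 -0.003 0" --pt "0 0 0 0 0" --pt "0 0 0 0 0" --pt "0 0 0 0 0" --pt "0 0 0 0 0"

```text
t: 33.85
tool_pos: [0.4292, -0.3735, 0.0466]
tool_rot: [3.083, 0.5, -0.005]
contact_force: [0.3, 0.9, -1.3]
opening: 0.041
```

Request:
step_arm --pt "0 0 0 0.03 0" --pt "0 0 0 0.04 0" --pt "0 0 0 0.04 0" --pt "0 0 0 0.04 0" --pt "0 0 0 0.04 0" --pt "0 0 0 0.03 0" --pt "0 0.019 0.031 0 0" --pt "0 0.019 0.031 0 0" --pt "0 0.019 0.031 0 0" --pt "0 0.019 0.031 0 0" --pt "0 0.019 0.031 0 0" --pt "0 0.019 0.031 0 0" --pt "0 0.019 0.031 0 0" --pt "0 0.019 0.031 0 0" --pt "0 0.019 0.031 0 0" --pt "0 0.019 0.031 0 0" --pt "0 0.019 0.031 0 0" --pt "0 0.019 0.031 0 0" --pt "0 0 0 0 0"

```text
t: 36.22
tool_pos: [0.6604, 0.0128, 0.2726]
tool_rot: [3.082, 0.496, -0.005]
contact_force: [-1.1, -0.7, -1.4]
opening: 0.0406
```

```bash
python3 st.py
```

```text
36.23 [0.6604 0.0128 0.2726] z [ 1.000e-04 -1.970e-02 -9.998e-01] yaw -71.71 open 0.0406 F [-1.1 -0.7 -1.4] q [-0.08  0.11  1.48 -0.02  1.55  1.17] dq 0.026
```

Request:
step_arm --pt "0 0.018 0.027 0 0" --pt "0 0.018 0.027 0 0" --pt "0 0.018 0.027 -0.01 0" --pt "0 0 0 -0.03 0" --pt "0 0 0 -0.03 0" --pt "0 0 0 -0.03 0" --pt "0 0 0 -0.03 0" --pt "0 0 0 -0.01 0" --pt "0 0 0 0 0"

```text
t: 37.35
tool_pos: [0.7141, 0.0885, 0.1298]
tool_rot: [3.08, 0.486, -0.005]
contact_force: [1.0, 0.9, -1.6]
opening: 0.0405
```

```bash
python3 st.py
```

```text
37.35 [0.7141 0.0885 0.1298] z [ 3.000e-04 -2.400e-02 -9.997e-01] yaw -72.05 open 0.0405 F [ 1.   0.9 -1.6] q [ 0.03  0.34  1.45 -0.02  1.34  1.29] dq 0.007
```

Request:
step_arm --pt "0 0 0.006 -0.02 0" --pt "0 0 0 -0.02 0" --pt "0 0 0 -0.012 0" --pt "0 0 0 0 0" --pt "0 0 0 0 0"

```text
t: 37.98
tool_pos: [0.7156, 0.0948, 0.0774]
tool_rot: [3.079, 0.486, 0.001]
contact_force: [-0.1, -0.1, -1.0]
opening: 0.0404
```

Request:
step_arm --pt "0 0 0 -0.004 0" --pt "0 0 0 0 0" --pt "0.7 0 0 0 0" --pt "0.7 0 0 0 0" --pt "0.7 0 0 0 0" --pt "0.7 0 0 0.03 0" --pt "0.7 0 0 0.04 0" --pt "0.7 0 0 0.05 0" --pt "0.7 0 0 0.05 0" --pt "0.8 -0.01 -0.02 0 0" --pt "0.8 -0.01 -0.03 0 0" --pt "0.8 -0.01 -0.03 0 0" --pt "0.8 -0.01 -0.03 0 0" --pt "0.8 0 0 0 0"

```text
t: 39.72
tool_pos: [0.6722, -0.0194, 0.2475]
tool_rot: [3.079, 0.487, 0.001]
contact_force: [0.0, 0.9, 0.3]
opening: 0.0679
```

```bash
python3 st.py;python3 bl.py w11
```

```text
39.73 [ 0.6722 -0.0194  0.2475] z [ 0.0046 -0.0242 -0.9997] yaw -72.03 open 0.0679 F [0.  0.9 0.3] q [-0.13  0.15  1.48 -0.02  1.5   1.13] dq 0.019
2 0.6 [436. 292. 466. 329.] [ 0.523 -0.464] 1.6 [80 49 28]
3 0.75 [ 44.  74. 245. 263.] [0.596 0.113] 75.8 [180 149 105]
3 0.61 [ 72.  97. 129. 135.] [0.678 0.193] 1.9 [102  69  47]
4 0.7 [146.  90. 195. 129.] [0.71 0.1 ] 0.1 [117  79  52]
5 0.66 [279. 323. 299. 332.] [ 0.398 -0.163] 17.2 [27 51 95]
5 0.65 [ 86. 178. 135. 227.] [0.566 0.156] 1.3 [46 31 23]
```

View pics/w11.png

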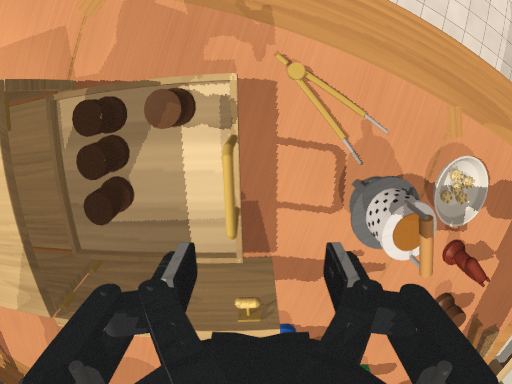

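Four blanks stand in the tray, at (99,117), (103,157), (108,201) and (168,108). Next: blank 2.

Request:
step_arm --pt "0.8 -0.012 -0.034 0 0" --pt "0.8 -0.012 -0.034 0 0" --pt "0.8 -0.012 -0.034 0 0" --pt "0.8 -0.012 -0.034 0 0" --pt "0.8 -0.012 -0.034 0 0" --pt "0.8 -0.012 -0.034 0 0" --pt "0.8 -0.012 -0.034 0 0" --pt "0.8 -0.012 -0.034 0 0" --pt "0.8 -0.012 -0.034 0 0" --pt "0.8 -0.012 -0.034 0 0" --pt "0.8 -0.012 -0.034 0 0" --pt "0.8 -0.01 -0.034 -0.02 0" --pt "0.8 0 0 0 0" --pt "0.8 0 0 0 0"

```text
t: 41.78
tool_pos: [0.5333, -0.4269, 0.2287]
tool_rot: [3.072, 0.521, 0.01]
contact_force: [-0.9, -0.3, 1.1]
opening: 0.068
```

```bash
python3 st.py;python3 bl.py w12
```

```text
41.77 [ 0.5333 -0.4269  0.2287] z [ 0.0105 -0.0242 -0.9997] yaw -70.74 open 0.068 F [-0.9 -0.3  1.1] q [-0.78  0.17  1.49 -0.01  1.46  0.46] dq 0.015
2 0.63 [255. 164. 289. 210.] [ 0.521 -0.451] 3.1 [98 64 40]
5 0.78 [ 77. 230. 121. 275.] [ 0.349 -0.253] 1.5 [19 67 30]
5 0.64 [ 26. 185.  73. 229.] [ 0.39  -0.162] 0.2 [17 38 75]
5 0.45 [ 60.   0. 143.  37.] [ 0.652 -0.17 ] 13.5 [188 179 168]
```

View pics/w12.png

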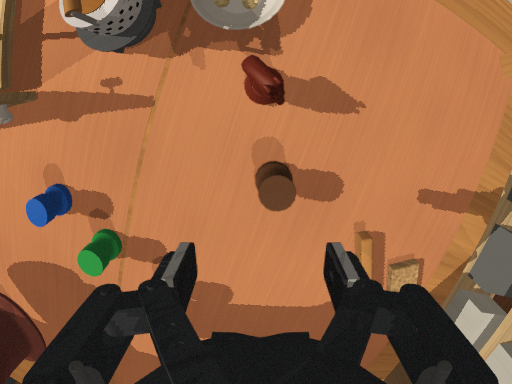

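Request:
step_arm --pt "0.8 -0.006 -0.014 0 -0.5" --pt "0.8 -0.005 -0.013 -0.03 0" --pt "0.8 0 0 -0.03 0" --pt "0.8 0 0 -0.03 0" --pt "0.8 0 0 -0.03 0" --pt "0.8 0 0 -0.03 0" --pt "0.8 0 0 -0.01 0" --pt "0.8 0 0 0 0"

```text
t: 43.08
tool_pos: [0.5203, -0.4606, 0.0684]
tool_rot: [3.067, 0.502, 0.013]
contact_force: [0.3, 0.1, 0.9]
opening: 0.0685
```

```bash
python3 st.py
```

```text
43.08 [ 0.5203 -0.4606  0.0684] z [ 0.014  -0.0322 -0.9994] yaw -71.43 open 0.0685 F [0.3 0.1 0.9] q [-0.83  0.33  1.58 -0.01  1.2   0.42] dq 0.011
```

Request:
step_arm --pt "0.8 0.001 0.005 -0.018 0" --pt "0.8 0 0 -0.007 0" --pt "0 0 0 0 0" --pt "0 0 0 0 0" --pt "0 0 0 0 0" --pt "0 0 0 0 0"

```text
t: 43.82
tool_pos: [0.5233, -0.4573, 0.0463]
tool_rot: [3.061, 0.501, 0.019]
contact_force: [-0.5, 0.2, -0.1]
opening: 0.0407
```

Request:
step_arm --pt "0 0 0 0.03 0" --pt "0 0 0 0.04 0" --pt "0 0 0 0.04 0" --pt "0 0 0 0.04 0" --pt "0 0 0 0.04 0" --pt "0 0 0 0.03 0" --pt "0 0.009 0.033 0 0" --pt "0 0.009 0.033 0 0" --pt "0 0.009 0.033 0 0" --pt "0 0.009 0.033 0 0" --pt "0 0.009 0.033 0 0" --pt "0 0.009 0.033 0 0" --pt "0 0.009 0.033 0 0" --pt "0 0.009 0.033 0 0" --pt "0 0.009 0.033 0 0" --pt "0 0.009 0.033 0 0" --pt "0 0.009 0.033 0 0" --pt "0 0.009 0.033 0 0" --pt "0 0.009 0.033 0 0" --pt "0 0 0 0 0"

```text
t: 46.32
tool_pos: [0.6397, -0.0137, 0.275]
tool_rot: [3.06, 0.496, 0.025]
contact_force: [0.4, -0.8, -1.0]
opening: 0.0405
```

```bash
python3 st.py
```

```text
46.33 [ 0.6397 -0.0137  0.275 ] z [ 0.0224 -0.0389 -0.999 ] yaw -71.59 open 0.0405 F [ 0.4 -0.8 -1. ] q [-0.12  0.05  1.54 -0.04  1.52  1.13] dq 0.026
```

Request:
step_arm --pt "0 0.007 0.03 0 0" --pt "0 0.007 0.03 0 0" --pt "0 0.006 0.03 -0.01 0" --pt "0 0 0 -0.03 0" --pt "0 0 0 -0.03 0" --pt "0 0 0 -0.03 0" --pt "0 0 0 -0.03 0" --pt "0 0 0 -0.01 0" --pt "0 0 0 0 0"

```text
t: 47.45
tool_pos: [0.6604, 0.0714, 0.1338]
tool_rot: [3.056, 0.486, 0.03]
contact_force: [0.2, 0.2, -0.1]
opening: 0.0404
```

```bash
python3 st.py
```

```text
47.45 [0.6604 0.0714 0.1338] z [ 0.0266 -0.0432 -0.9987] yaw -71.96 open 0.0404 F [ 0.2  0.2 -0.1] q [ 0.01  0.2   1.61 -0.05  1.3   1.28] dq 0.008
```

Request:
step_arm --pt "0 0 0.006 -0.02 0" --pt "0 0 0 -0.02 0" --pt "0 0 0 -0.016 0" --pt "0 0 0 0 0" --pt "0 0 0 0 0"

```text
t: 48.08
tool_pos: [0.6619, 0.0777, 0.0767]
tool_rot: [3.056, 0.486, 0.036]
contact_force: [0.4, -0.4, 0.7]
opening: 0.0404
```

Release, then back off to view the tray and move towards the canister.

Request:
step_arm --pt "0 0 0 -0.004 0" --pt "0 0 0 0 0" --pt "0.7 0 0 0 0" --pt "0.7 0 0 0 0" --pt "0.7 0 0 0 0" --pt "0.7 0 0 0.03 0" --pt "0.7 0 0 0.04 0" --pt "0.7 0 0 0.05 0" --pt "0.7 0 0 0.05 0" --pt "0.7 0 -0.02 0 2.5" --pt "0.7 0 -0.03 0 2.5" --pt "0.7 0 -0.03 0 2.5" --pt "0.7 0 -0.03 0 2.5" --pt "0.7 0 -0.03 0 2.5" --pt "0.7 0 0 0 0"

```text
t: 49.95
tool_pos: [0.6624, -0.0658, 0.2532]
tool_rot: [2.981, 0.828, 0.057]
contact_force: [0.4, 1.0, 0.2]
opening: 0.0598
```

```bash
python3 st.py;python3 bl.py w13
python3 - <<'E'
from h import *
im=shot("wrist")
for d in ctrl.spot_in(im,"canister_grip"): print(d)
E
```

```text
49.95 [ 0.6624 -0.0658  0.2532] z [ 0.0479 -0.0352 -0.9982] yaw -58.99 open 0.0598 F [0.4 1.  0.2] q [-0.2   0.1   1.52 -0.03  1.46  0.83] dq 0.025
1 0.79 [ 54.  82. 106. 122.] [0.629 0.178] 2.0 [52 35 27]
1 0.41 [117.  95. 170. 133.] [0.657 0.086] 1.2 [99 64 41]
2 0.67 [117.  94. 166. 130.] [0.659 0.089] 0.1 [97 66 42]
3 0.68 [ 59.  44. 113.  83.] [0.68  0.195] 1.1 [73 52 35]
3 0.43 [393. 179. 454. 254.] [ 0.745 -0.307] 15.6 [213 184 125]
4 0.6 [126.  46. 180.  88.] [0.714 0.104] 1.9 [103  69  49]
5 0.82 [206. 318. 232. 339.] [ 0.39  -0.165] 11.1 [ 24  56 107]
5 0.64 [ 46. 130.  99. 166.] [0.569 0.162] 1.7 [51 33 21]
{'bbox': [320.6, 200.8, 395.2, 287.7], 'p': 0.8}
```

View pics/w13.png

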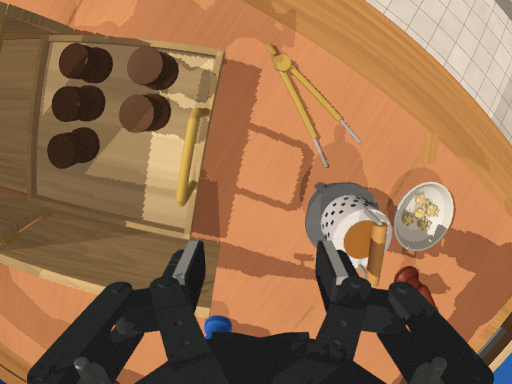

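All five blanks are upright in the tray, at (85,63), (78,103), (73,147), (152,68) and (145,112). Now over the canister.

Request:
step_arm --pt "0.7 0.002 -0.03 0 0.5" --pt "0.7 0.002 -0.03 0 0.5" --pt "0.7 0.002 -0.03 0 0.5" --pt "0.7 0 -0.03 0 0.5" --pt "0.7 0 -0.01 0 0" --pt "0.7 0 0 0 0" --pt "0.7 0 0 0 0"

```text
t: 51.22
tool_pos: [0.6693, -0.1912, 0.253]
tool_rot: [2.964, 0.897, 0.059]
contact_force: [-0.1, 0.5, 0.7]
opening: 0.0599
```

```bash
python3 st.py
python3 - <<'E'
from h import *
im=shot("wrist","w14")
for d in ctrl.spot_in(im,"canister_grip"): print(d)
print(proj(im,[[.67,-.208,.148],[.643,-.225,.148],[.6977,-.19,.148]]).round())
E
```

```text
51.23 [ 0.6693 -0.1912  0.253 ] z [ 0.0494 -0.0309 -0.9983] yaw -56.35 open 0.0599 F [-0.1  0.5  0.7] q [-0.38  0.17  1.45 -0.01  1.46  0.6 ] dq 0.007
{'bbox': [230.3, 149.7, 305.8, 244.0], 'p': 0.75}
[[268. 205.]
 [267. 238.]
 [269. 168.]]
```

View pics/w14.png

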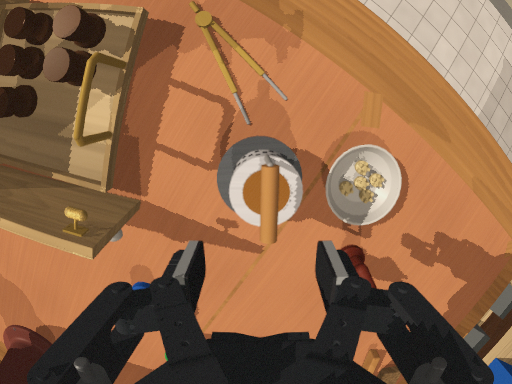

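The bail bar runs (269,165)–(269,242), aligned with the tool x, centred at (269,203), where I expected (268,205). Descending onto it.

Request:
step_arm --pt "0.7 0 -0.009 -0.01 0" --pt "0.7 0 -0.008 -0.03 0" --pt "0.7 0 0 -0.03 0" --pt "0.7 0 0 -0.025 0" --pt "0.7 0 0 -0.01 0" --pt "0.7 0 0 0 0"

```text
t: 52.08
tool_pos: [0.6687, -0.2081, 0.1431]
tool_rot: [2.963, 0.901, 0.059]
contact_force: [0.2, 0.6, 0.2]
opening: 0.0597
```

```bash
python3 st.py
```

```text
52.08 [ 0.6687 -0.2081  0.1431] z [ 0.0493 -0.0314 -0.9983] yaw -56.2 open 0.0597 F [0.2 0.6 0.2] q [-0.4   0.25  1.54 -0.01  1.29  0.58] dq 0.008
```

Request:
step_arm --pt "0.7 0.001 0 -0.013 0" --pt "0.7 0 0 -0.002 0" --pt "0 0 0 0 0" --pt "0 0 0 0 0" --pt "0 0 0 0 0" --pt "0 0 0 0 0" --pt "0 0 0 0 0" --newtons 70

```text
t: 52.95
tool_pos: [0.6717, -0.2087, 0.1311]
tool_rot: [2.959, 0.9, 0.066]
contact_force: [-0.0, -0.6, 0.5]
opening: 0.0138
```

```bash
python3 st.py
```

```text
52.95 [ 0.6717 -0.2087  0.1311] z [ 0.0546 -0.0337 -0.9979] yaw -56.19 open 0.0138 F [-0.  -0.6  0.5] q [-0.4   0.27  1.55 -0.01  1.27  0.58] dq 0.003
```

Request:
step_arm --pt "0 0 0 0.01 0" --pt "0 0 0 0.02 0" --pt "0 0 0 0.025 0" --pt "0 0 0 0.025 0" --pt "0 0 0 0.025 0" --pt "0 0 0 0.025 0" --pt "0 0 0 0.015 0" --pt "0 0 0 0 0"

```text
t: 53.95
tool_pos: [0.6708, -0.2084, 0.2878]
tool_rot: [2.957, 0.9, 0.07]
contact_force: [0.3, -0.6, -2.9]
opening: 0.0139
```

```bash
python3 st.py
python3 - <<'E'
from h import *
shot("wrist","w15");im=shot("side"); cv2.imwrite("pics/sd15.png",cv2.resize(im["color"][120:320,180:400,::-1],None,fx=3,fy=3))
E
```

```text
53.95 [ 0.6708 -0.2084  0.2878] z [ 0.0576 -0.035  -0.9977] yaw -56.2 open 0.0139 F [ 0.3 -0.6 -2.9] q [-0.4   0.16  1.4  -0.01  1.51  0.58] dq 0.015
```

View pics/sd15.png

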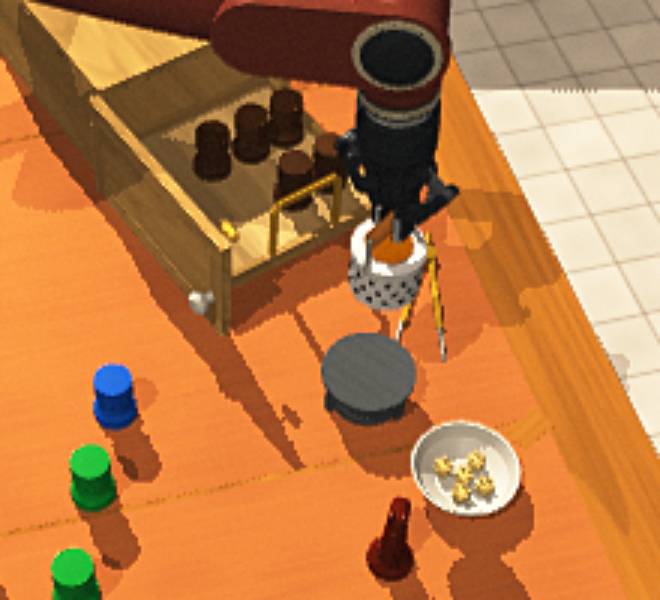

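The canister is lifted clear and upright at (388,265). Moving to its slot.

Request:
step_arm --pt "0 -0.005 0.012 0 0" --pt "0 -0.009 0.024 0 -1.5" --pt "0 -0.009 0.024 0 -1.5" --pt "0 -0.009 0.024 0 -1.5" --pt "0 -0.009 0.024 0 -1.5" --pt "0 -0.009 0.024 0 -1.5" --pt "0 -0.009 0.024 0 -1.5" --pt "0 -0.009 0.024 0 -1.5" --pt "0 -0.009 0.024 0 -1.5" --pt "0 -0.009 0.024 0 -1.5" --pt "0 -0.009 0.024 0 -1.5" --pt "0 -0.005 0.012 0 0" --pt "0 0 0 0 0" --pt "0 0 0 0 0"

```text
t: 55.8
tool_pos: [0.5537, 0.0727, 0.2638]
tool_rot: [3.066, 0.503, 0.012]
contact_force: [0.9, -0.2, -2.9]
opening: 0.0138
```

```bash
python3 st.py; python3 bl.py w16
```

```text
55.8 [0.5537 0.0727 0.2638] z [ 0.0133 -0.0331 -0.9994] yaw -71.37 open 0.0138 F [ 0.9 -0.2 -2.9] q [ 0.01 -0.13  1.74 -0.03  1.52  1.26] dq 0.004
1 0.55 [178.  58. 224.  97.] [0.638 0.168] 0.8 [68 51 39]
2 0.88 [258.  60. 298.  96.] [0.666 0.078] 0.9 [120  83  54]
3 0.76 [174.  16. 222.  60.] [0.686 0.188] 1.5 [70 51 37]
3 0.48 [175.  61. 223.  99.] [0.635 0.17 ] 1.4 [68 45 35]
4 0.79 [256.  12. 302.  55.] [0.722 0.093] 2.0 [107  72  52]
5 0.92 [177. 110. 220. 149.] [0.576 0.151] 0.1 [82 54 37]
5 0.52 [353. 277. 367. 322.] [ 0.391 -0.154] 9.8 [27 30 30]
5 0.51 [125. 197. 393. 274.] [ 0.517 -0.088] 103.6 [200 140  79]
```

View pics/w16.png

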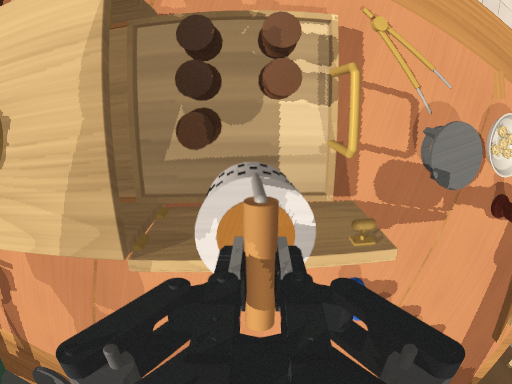

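Request:
step_arm --pt "0 0.006 -0.01 0 0" --pt "0 0.007 -0.011 -0.015 0" --pt "0 0 0 -0.025 0" --pt "0 0 0 -0.025 0" --pt "0 0 0 -0.025 0" --pt "0 0 0 -0.015 0" --pt "0 0 0 0 0" --pt "0 0 0 0 0"

```text
t: 57.1
tool_pos: [0.5689, 0.0453, 0.152]
tool_rot: [3.066, 0.495, 0.01]
contact_force: [-0.5, -0.6, -2.4]
opening: 0.0137
```

```bash
python3 st.py
python3 - <<'E'
from h import *
shot("wrist","w17")
E
```

```text
57.1 [0.5689 0.0453 0.152 ] z [ 0.0123 -0.0343 -0.9993] yaw -71.65 open 0.0137 F [-0.5 -0.6 -2.4] q [-0.03 -0.02  1.82 -0.03  1.33  1.22] dq 0.003
```

View pics/w17.png

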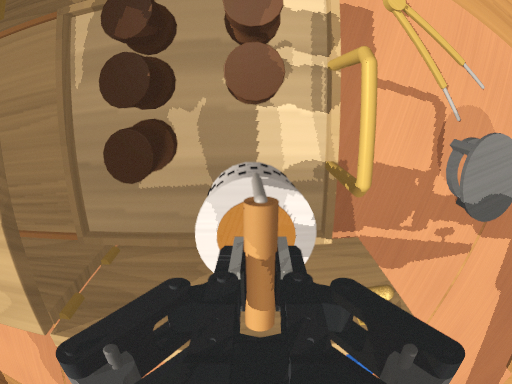

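Request:
step_arm --pt "0 -0.001 0.005 -0.018 0" --pt "0 0 0 -0.015 0" --pt "0 0 0 -0.01 0" --pt "0 0 0 0 0" --pt "0 0 0 0 0"

```text
t: 57.78
tool_pos: [0.5688, 0.0509, 0.108]
tool_rot: [3.065, 0.496, 0.016]
contact_force: [0.4, 0.9, -1.2]
opening: 0.0139
```

Request:
step_arm --pt "0 0 0 -0.002 0" --pt "0 0 0 0 0"

```text
t: 58.02
tool_pos: [0.5702, 0.0508, 0.1084]
tool_rot: [3.064, 0.496, 0.02]
contact_force: [-0.8, -0.7, -2.9]
opening: 0.0133
```

```bash
python3 st.py
```

```text
58.02 [0.5702 0.0508 0.1084] z [ 0.0188 -0.0348 -0.9992] yaw -71.63 open 0.0133 F [-0.8 -0.7 -2.9] q [-0.02  0.03  1.85 -0.04  1.24  1.24] dq 0.007
```

Request:
step_arm --pt "0 0 0 -0.005 0" --pt "0 0 0 -0.002 0"

```text
t: 58.28
tool_pos: [0.5729, 0.0496, 0.1078]
tool_rot: [3.06, 0.495, 0.027]
contact_force: [-3.6, -0.9, 5.1]
opening: 0.0138
```

Request:
step_arm --pt "0.5 0 0 0 0" --pt "0.5 0 0 0 0" --pt "0.5 0 0 0 0" --pt "0.5 0 0 0.02 0" --pt "0.5 0 0 0.03 0" --pt "0.5 0 0 0.04 0" --pt "0.5 0 0 0.04 0" --pt "0.5 0 -0.02 0.02 0" --pt "0.5 0 -0.03 0 0" --pt "0.5 0 -0.03 0 0" --pt "0.5 0 -0.03 0 0" --pt "0.3 0 0 0 0"

```text
t: 59.78
tool_pos: [0.5723, -0.0679, 0.2695]
tool_rot: [3.057, 0.494, 0.037]
contact_force: [0.2, -0.2, -0.1]
opening: 0.0265
```

```bash
python3 st.py
python3 - <<'E'
from h import *
shot("wrist","w18")
E
```

```text
59.77 [ 0.5723 -0.0679  0.2695] z [ 0.0305 -0.0403 -0.9987] yaw -71.67 open 0.0265 F [ 0.2 -0.2 -0.1] q [-0.23 -0.11  1.71 -0.03  1.5   1.02] dq 0.016
```

View pics/w18.png

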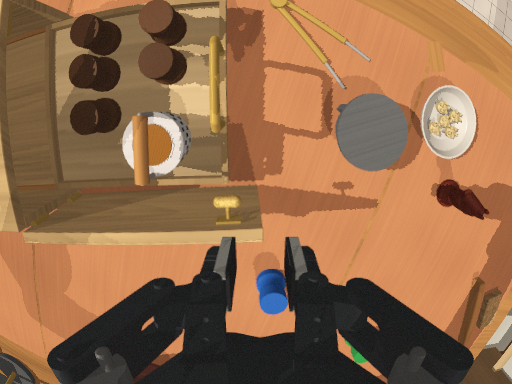

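The canister stands upright at (153,145) beside the five blanks. Next I turn the closed gripper a quarter turn and go in front of the pull.

Request:
step_arm --pt "0 0.011 0.003 0 10" --pt "0 0.011 0.003 0 10" --pt "0 0.011 0.003 0 10" --pt "0 0.011 0.003 0 10" --pt "0 0.011 0.003 0 10" --pt "0 0.011 0.003 0 10" --pt "0 0.011 0.003 0 10" --pt "0 0.011 0.003 0 10" --pt "0 0.011 0.003 0 10" --pt "0 0 0 0 0" --pt "0 0 0 0 0"

```text
t: 61.2
tool_pos: [0.6714, -0.0318, 0.2667]
tool_rot: [1.76, 2.594, 0.069]
contact_force: [-0.7, -0.0, 0.8]
opening: 0.0006
```

```bash
python3 st.py
python3 - <<'E'
from h import *
shot("wrist","w19")
E
```

```text
61.2 [ 0.6714 -0.0318  0.2667] z [ 0.03    0.0327 -0.999 ] yaw 21.68 open 0.0006 F [-0.7 -0.   0.8] q [-0.17  0.13  1.48  0.04  1.51 -0.55] dq 0.005
```

View pics/w19.png

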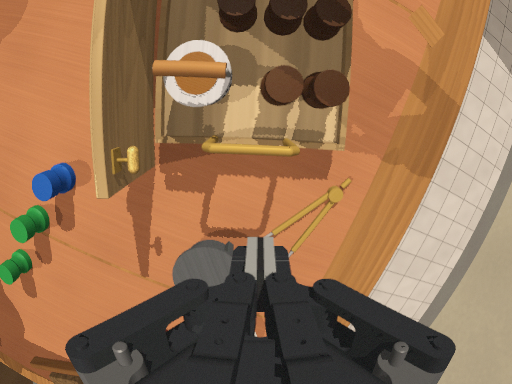

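Request:
step_arm --pt "0 0 -0.006 -0.03 -3.4" --pt "0 0 -0.002 -0.03 0" --pt "0 0 0 -0.03 0" --pt "0 0 0 -0.03 0" --pt "0 0 0 -0.02 0" --pt "0 0 0 0 0" --pt "0 0 0 0 0"

```text
t: 62.12
tool_pos: [0.6704, -0.0401, 0.1267]
tool_rot: [1.845, 2.526, 0.072]
contact_force: [-0.9, -0.0, 0.3]
opening: -0.0002
```

```bash
cat >> st.py <<'E'
w=1.8921;d=o["tool_pos"][:2]-[.5352,.3628]
print("cab xy",np.round([np.cos(w)*d[0]+np.sin(w)*d[1],-np.sin(w)*d[0]+np.cos(w)*d[1]],4), "F cab",np.round([np.cos(w)*o["contact_force"][0]+np.sin(w)*o["contact_force"][1]],1))
E
python3 st.py
```

```text
62.12 [ 0.6704 -0.0401  0.1267] z [ 0.0376  0.0296 -0.9989] yaw 17.68 open -0.0002 F [-0.9 -0.   0.3] q [-0.19  0.22  1.61  0.04  1.28 -0.5 ] dq 0.005
cab xy [-0.425 -0.001] F cab [0.3]
```

Request:
step_arm --pt "0 0 0 -0.014 0" --pt "0 0 0 -0.003 0" --pt "0 -0.003 0.01 0 0" --pt "0 -0.003 0.008 0 0" --pt "0 -0.002 0.006 0 0" --pt "0 -0.002 0.006 0 0"

```text
t: 62.88
tool_pos: [0.6617, -0.0085, 0.1123]
tool_rot: [1.842, 2.521, 0.076]
contact_force: [-0.1, -0.5, -0.4]
opening: 0.0
```

```bash
python3 st.py
```

```text
62.88 [ 0.6617 -0.0085  0.1123] z [ 0.0433  0.0283 -0.9987] yaw 17.68 open 0.0 F [-0.1 -0.5 -0.4] q [-0.14  0.21  1.65  0.04  1.25 -0.46] dq 0.078
cab xy [-0.3922 -0.0028] F cab [-0.5]
```

Request:
step_arm --pt "0 -0.003 0.008 0 0" --pt "0 -0.004 0.011 0 0" --pt "0 -0.005 0.015 0 0" --pt "0 -0.005 0.015 0 0" --pt "0 -0.005 0.015 0 0" --pt "0 -0.005 0.015 0 0" --pt "0 -0.005 0.015 0 0" --pt "0 -0.005 0.015 0 0" --pt "0 -0.005 0.015 0 0" --pt "0 -0.005 0.015 0 0" --pt "0 -0.004 0.01 0 0" --pt "0 -0.002 0.005 0 0" --pt "0 0 0 0 0"

```text
t: 64.5
tool_pos: [0.6044, 0.1577, 0.1127]
tool_rot: [1.84, 2.523, 0.076]
contact_force: [-0.4, -0.2, 0.1]
opening: -0.0004
```

```bash
python3 st.py
python3 - <<'E'
from h import *
shot("wrist","w20")
im=shot("scene"); cv2.imwrite("pics/s20.png",cv2.resize(im["color"][60:270,200:410,::-1],None,fx=2.8,fy=2.8))
E
```

```text
64.5 [0.6044 0.1577 0.1127] z [ 0.0438  0.0286 -0.9986] yaw 17.78 open -0.0004 F [-0.4 -0.2  0.1] q [ 0.13  0.12  1.75  0.02  1.23 -0.19] dq 0.004
cab xy [-0.2164 -0.0009] F cab [-0.1]
```

View pics/w20.png

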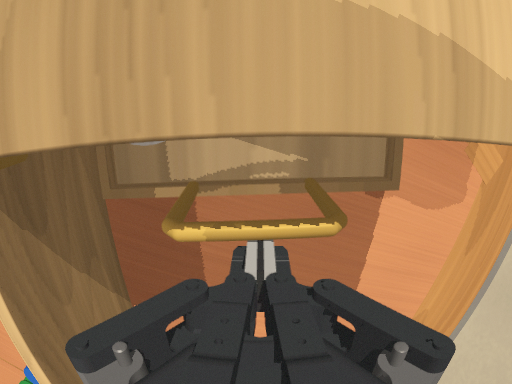

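View pics/s20.png

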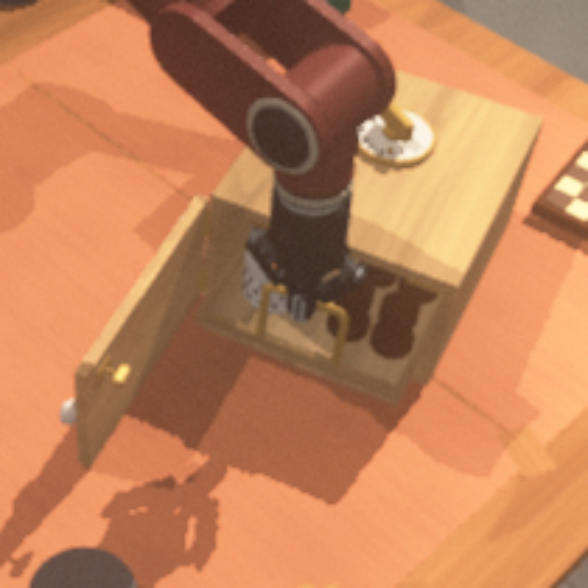

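The tray has slid in about 0.18 m, with the bar at (255,230) ahead of the fingertips and the load standing. I push on to the end.

Request:
step_arm --pt "0 -0.003 0.008 0 0" --pt "0 -0.004 0.012 0 0" --pt "0 -0.004 0.012 0 0" --pt "0 -0.003 0.009 0 0" --pt "0 -0.002 0.006 0 0" --pt "0 0 0 0 0"

```text
t: 65.35
tool_pos: [0.5875, 0.207, 0.1127]
tool_rot: [1.841, 2.521, 0.076]
contact_force: [0.1, 0.6, 0.2]
opening: -0.0001
```

```bash
python3 st.py
python3 - <<'E'
from h import *
shot("wrist","w21")
E
```

```text
65.35 [0.5875 0.207  0.1127] z [ 0.0439  0.028  -0.9986] yaw 17.71 open -0.0001 F [0.1 0.6 0.2] q [ 0.21  0.12  1.75  0.02  1.23 -0.1 ] dq 0.006
cab xy [-0.1643 -0.0005] F cab [0.6]
```

View pics/w21.png

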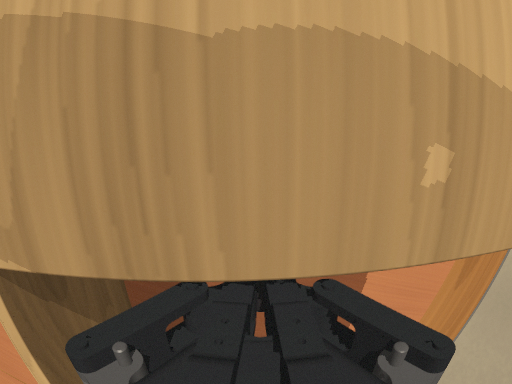

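Request:
step_arm --pt "0 -0.001 0.004 0 0" --pt "0 -0.001 0.004 0 0" --pt "0 -0.001 0.003 0 0"

```text
t: 65.78
tool_pos: [0.5874, 0.208, 0.1129]
tool_rot: [1.83, 2.51, 0.053]
contact_force: [2.8, -10.3, 0.4]
opening: 0.0002
```

```bash
python3 st.py
```

```text
65.78 [0.5874 0.208  0.1129] z [ 0.0483  0.0071 -0.9988] yaw 17.83 open 0.0002 F [  2.8 -10.3   0.4] q [ 0.22  0.12  1.75 -0.    1.23 -0.09] dq 0.062
cab xy [-0.1634 -0.0006] F cab [-10.6]
```

Request:
step_arm --pt "0 0.005 -0.014 0 0" --pt "0 0.01 -0.03 0 0" --pt "0 0.01 -0.03 0 0" --pt "0 0.01 -0.03 0.02 0" --pt "0 0.01 -0.03 0.03 0" --pt "0 0.01 -0.03 0.03 0" --pt "0 0 0 0 0"

```text
t: 66.65
tool_pos: [0.6437, 0.036, 0.1943]
tool_rot: [1.836, 2.51, 0.057]
contact_force: [-0.1, 0.8, -0.6]
opening: 0.0003
```

```bash
python3 st.py
python3 - <<'E'
from h import *
im=shot("wrist","w22")
P=lambda a,b,z:[.5352+np.cos(1.8921)*a-np.sin(1.8921)*b,.3628+np.sin(1.8921)*a+np.cos(1.8921)*b,z]
pt=lambda d:[P(-.15+.1345-d-.1325,y,.042) for y in(-.122,.122)]+[P(-.15+.1345-d-.1265-.005,y,.121) for y in(-.038,.038)]
s=shot("scene")
for d in (0,.003,.006): print(d,proj(im,pt(d)).round(1).tolist(),proj(s,pt(d)).round(1).tolist())
cv2.imwrite("pics/s22.png",cv2.resize(s["color"][110:240,220:380,::-1],None,fx=4.5,fy=4.5,interpolation=cv2.INTER_CUBIC))
E
```

```text
66.65 [0.6437 0.036  0.1943] z [ 0.0469  0.0111 -0.9988] yaw 17.65 open 0.0003 F [-0.1  0.8 -0.6] q [-0.07  0.09  1.63  0.01  1.37 -0.38] dq 0.057
cab xy [-3.443e-01  2.000e-04] F cab [0.8]
0 [[367.0, -5.0], [130.5, -2.3], [302.0, -48.5], [199.8, -48.1]] [[349.2, 187.3], [277.7, 158.8], [327.7, 159.7], [304.3, 150.7]]
0.003 [[367.2, -2.5], [130.4, 0.3], [302.2, -45.4], [199.7, -44.9]] [[348.8, 188.0], [277.3, 159.4], [327.3, 160.4], [303.9, 151.4]]
0.006 [[367.3, 0.1], [130.3, 2.9], [302.3, -42.2], [199.6, -41.6]] [[348.5, 188.6], [276.8, 160.0], [326.9, 161.0], [303.5, 152.0]]
```

View pics/w22.png

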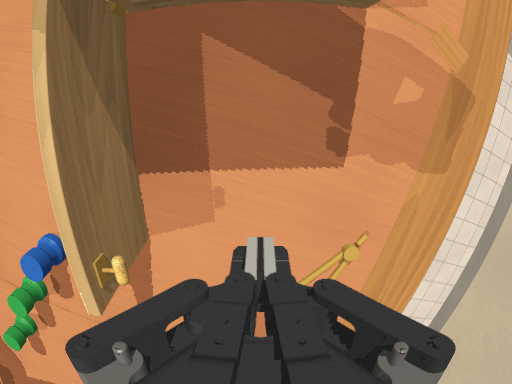

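View pics/s22.png

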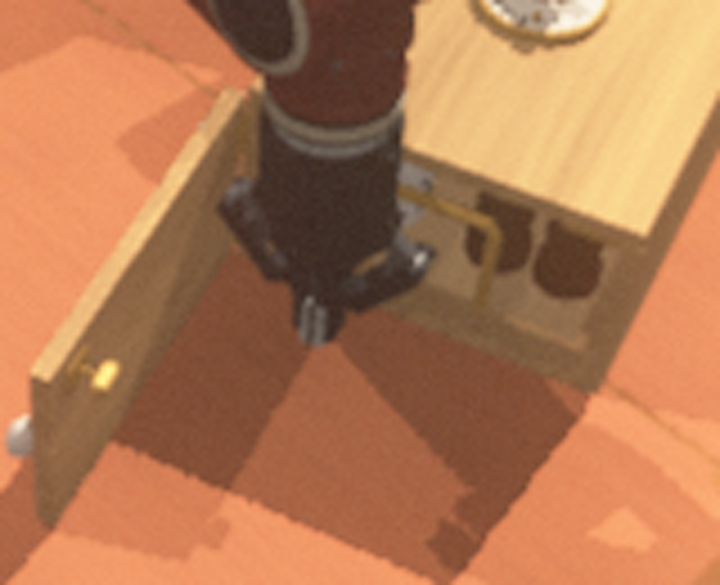

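Request:
step_arm --pt "0 0.01 -0.03 0.02 0" --pt "0 0.01 -0.03 0.02 0" --pt "0 0.01 -0.03 0.02 0" --pt "0 0 0 0 0" --pt "0 0 0 0 0"

```text
t: 67.38
tool_pos: [0.6659, -0.047, 0.2396]
tool_rot: [1.838, 2.539, 0.044]
contact_force: [0.5, 1.5, -0.1]
opening: 0.0001
```

```bash
python3 st.py
python3 - <<'E'
from h import *
im=shot("wrist","w23")
P=lambda a,b,z:[.5352+np.cos(1.8921)*a-np.sin(1.8921)*b,.3628+np.sin(1.8921)*a+np.cos(1.8921)*b,z]
pt=lambda d:[P(-.15+.1345-d-.1325,y,.042) for y in(-.122,.122)]+[P(-.15+.1345-d-.1265-.005,y,.121) for y in(-.038,.038)]
s=shot("scene")
for d in (0,.003,.006): print(d,proj(im,pt(d)).round(1).tolist(),proj(s,pt(d)).round(1).tolist())
print("sill",proj(im,[P(-.15,y,.016) for y in(-.127,.127)]),"roof",proj(im,[P(-.15,y,.165) for y in(-.14,.14)]))
cv2.imwrite("pics/s23.png",cv2.resize(s["color"][110:240,220:380,::-1],None,fx=4.5,fy=4.5,interpolation=cv2.INTER_CUBIC))
cv2.imwrite("pics/w23c.png",cv2.resize(im["color"][:100,80:420,::-1],None,fx=2.3,fy=2.3,interpolation=cv2.INTER_CUBIC))
E
```

```text
67.38 [ 0.6659 -0.047   0.2396] z [ 0.0217  0.0188 -0.9996] yaw 18.18 open 0.0001 F [ 0.5  1.5 -0.1] q [-0.19  0.13  1.51  0.02  1.48 -0.51] dq 0.003
cab xy [-0.4301  0.0054] F cab [1.2]
0 [[357.4, -48.8], [158.4, -49.9], [299.9, -92.9], [220.7, -93.8]] [[349.2, 187.3], [277.7, 158.8], [327.7, 159.7], [304.3, 150.7]]
0.003 [[357.6, -46.9], [158.2, -48.0], [300.1, -90.8], [220.6, -91.7]] [[348.8, 188.0], [277.3, 159.4], [327.3, 160.4], [303.9, 151.4]]
0.006 [[357.8, -45.0], [158.0, -46.0], [300.2, -88.6], [220.5, -89.5]] [[348.5, 188.6], [276.8, 160.0], [326.9, 161.0], [303.5, 152.0]]
sill [[354.91590395 -38.78628575]
 [160.12211261 -39.61965916]] roof [[416.03054482 -93.93960617]
 [103.44232565 -97.80559931]]
```

View pics/w23c.png

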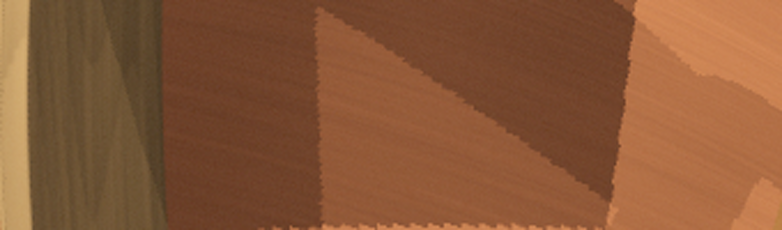

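View pics/s23.png

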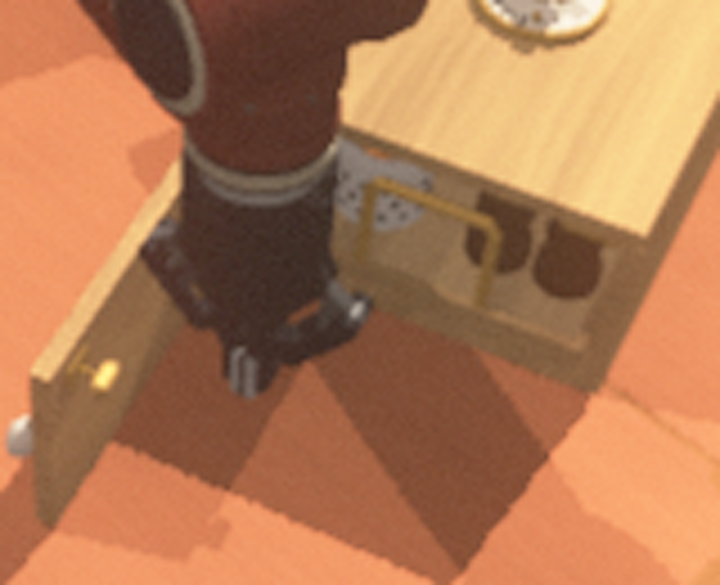

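Run:
```python
from h import *
P=lambda a,b,z:[.5352+np.cos(1.8921)*a-np.sin(1.8921)*b,.3628+np.sin(1.8921)*a+np.cos(1.8921)*b,z]
s=shot("scene")
x0,y0,f=300,140,12
c=cv2.resize(s["color"][y0:y0+65,x0:x0+60,::-1],None,fx=f,fy=f,interpolation=cv2.INTER_CUBIC)[:600]
def dr(p,col):
    u=proj(s,[p])[0]; q=((u-[x0,y0]+.5)*f-.5); cv2.circle(c,tuple(q.astype(int)),2,col,-1)
for d,col in((0,(255,0,255)),(.006,(255,255,0))):
    t=-.15+.1345-d
    for y in np.arange(-.122,.0,.01):
        dr(P(t-.1325,y,.042),col)
    for y in np.arange(-.04,.04,.008): dr(P(t-.1315,y,.121),col)
for y in np.arange(-.14,.0,.01): dr(P(-.15,y,.0),(0,255,0)); dr(P(-.15,y,.016),(0,255,0)); dr(P(-.15,y,.165),(0,255,0))
cv2.imwrite("pics/s24.png",c)
```

```text
(no output)
```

View pics/s24.png

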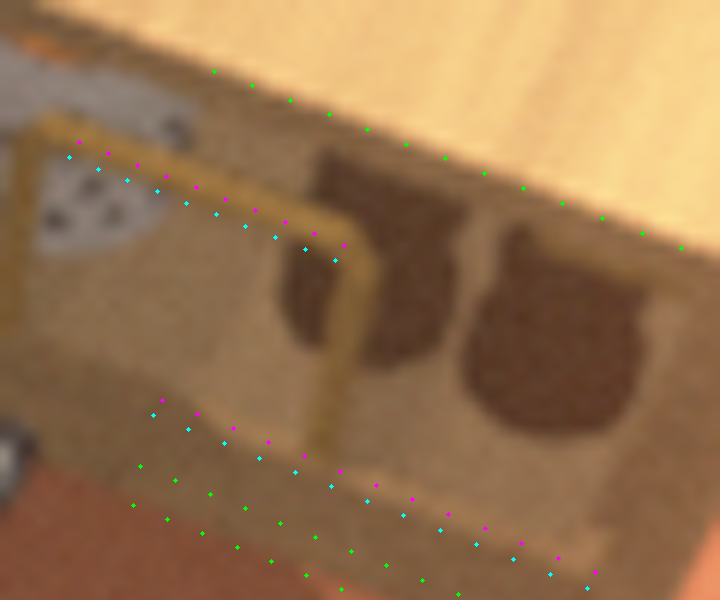

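The magenta overlay for 0 mm lies on the rim and bar edges, so the tray is fully in to within about 2 mm. Now over the door to its outer side.

Request:
step_arm --pt "0 -0.026 0.002 0 0" --pt "0 -0.026 0.002 0 0" --pt "0 -0.026 0.002 0 0" --pt "0 -0.026 0.002 0 0" --pt "0 -0.026 0.002 0 0" --pt "0 -0.026 0.002 0 0" --pt "0 -0.026 0.002 0 0" --pt "0 -0.015 0.002 0 0" --pt "0 0 0 0 0" --pt "0 0 0 0 0"

```text
t: 68.78
tool_pos: [0.4595, -0.0225, 0.2337]
tool_rot: [1.828, 2.555, 0.042]
contact_force: [0.5, -0.7, 0.5]
opening: -0.0001
```

```bash
python3 st.py
python3 - <<'E'
from h import *
im=shot("wrist","w25")
from cab import pts
P=pts([0.5352,0.3628,1.8921,0.0,1.5366])
print({k:proj(im,P[k])[0].round() for k in("dto","dti","dbm")})
E
```

```text
68.78 [ 0.4595 -0.0225  0.2337] z [ 0.0155  0.0216 -0.9996] yaw 18.81 open -0.0001 F [ 0.5 -0.7  0.5] q [-0.23 -0.37  1.99  0.02  1.52 -0.56] dq 0.006
cab xy [-0.3417  0.1935] F cab [-0.8]
{'dto': array([311., 295.]), 'dti': array([327., 293.]), 'dbm': array([296., 227.])}
```

View pics/w25.png

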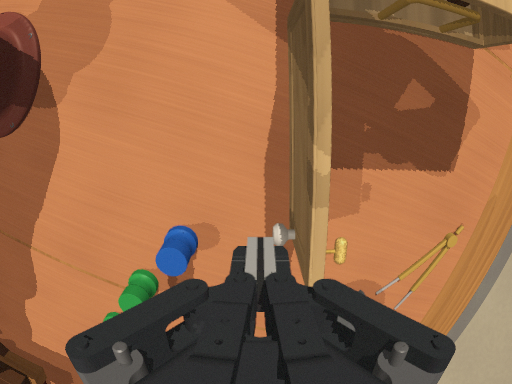

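Request:
step_arm --pt "0 0 0 0 -10" --pt "0 0 0 0 -10" --pt "0 0 0 0 -10" --pt "0 0 0 0 -10" --pt "0 0 0 0 -10" --pt "0 0 0 0 -10" --pt "0 0 0 0 -10" --pt "0 0 0 0 -10" --pt "0 0 0 0 -10" --pt "0 0 0 0 0" --pt "0 0 0 -0.03 0" --pt "0 0 0 -0.03 0" --pt "0 0 0 -0.03 0" --pt "0 0 0 -0.02 0" --pt "0 0 0 0 0" --pt "0 0 0 0 0"

```text
t: 70.82
tool_pos: [0.4671, -0.0228, 0.1207]
tool_rot: [3.091, 0.462, 0.031]
contact_force: [-1.1, 0.4, 0.2]
opening: -0.0
```

```bash
python3 st.py
cat > arc.py <<'E'
from h import *
def W(th,a=-.027,b=-.2,w=1.8921):
    c,s=np.cos(-th),np.sin(-th); X=-.15+c*a-s*b; Y=.139+s*a+c*b
    return np.array([.5352+np.cos(w)*X-np.sin(w)*Y,.3628+np.sin(w)*X+np.cos(w)*Y])
if __name__=="__main__":
    p=None
    for th in list(np.arange(1.5366,.0,-.1))+[.0]:
        q=W(th); print(round(th,3),q.round(4),None if p is None else (q-p).round(4)); p=q
E
python3 arc.py
```

```text
70.83 [ 0.4671 -0.0228  0.1207] z [ 0.0218 -0.0135 -0.9997] yaw -73.02 open -0.0 F [-1.1  0.4  0.2] q [-0.2  -0.26  2.09 -0.01  1.29  1.07] dq 0.012
cab xy [-0.3443  0.1864] F cab [0.7]
1.537 [ 0.495  -0.0203] None
1.437 [ 0.5144 -0.0149] [0.0194 0.0054]
1.337 [ 0.5332 -0.0076] [0.0188 0.0073]
1.237 [0.5512 0.0016] [0.018  0.0092]
1.137 [0.5682 0.0125] [0.017  0.0109]
1.037 [0.584 0.025] [0.0158 0.0125]
0.937 [0.5984 0.0391] [0.0145 0.0141]
0.837 [0.6114 0.0545] [0.013  0.0154]
0.737 [0.6228 0.0712] [0.0114 0.0167]
0.637 [0.6325 0.0889] [0.0097 0.0177]
0.537 [0.6403 0.1075] [0.0078 0.0186]
0.437 [0.6462 0.1268] [0.006  0.0193]
0.337 [0.6502 0.1465] [0.004  0.0198]
0.237 [0.6523 0.1666] [0.002  0.0201]
0.137 [0.6522 0.1868] [-0.      0.0202]
0.037 [0.6502 0.2068] [-0.002   0.0201]
0.0 [0.649  0.2141] [-0.0012  0.0073]
```

Request:
step_arm --pt "0 0.014 0.001 -0.008 0" --pt "0 0.012 0.001 0 0" --pt "0 0.016 0.005 0 5" --pt "0 0.019 0.006 0 5.7" --pt "0 0.018 0.008 0 5.7" --pt "0 0.017 0.01 0 5.7" --pt "0 0.016 0.012 0 5.7" --pt "0 0.015 0.014 0 5.7" --pt "0 0.013 0.015 0 5.7"

```text
t: 71.95
tool_pos: [0.619, 0.0498, 0.1237]
tool_rot: [2.739, 1.51, 0.057]
contact_force: [-0.5, -0.2, -0.0]
opening: -0.0004
```

```bash
python3 st.py
python3 - <<'E'
from h import *
im=shot("wrist","w26")
E
```

```text
71.95 [0.619  0.0498 0.1237] z [ 0.0385  0.006  -0.9992] yaw -32.27 open -0.0004 F [-0.5 -0.2 -0. ] q [-0.04  0.11  1.74  0.01  1.26  0.52] dq 0.623
cab xy [-0.3235  0.0194] F cab [-0.]
```

View pics/w26.png

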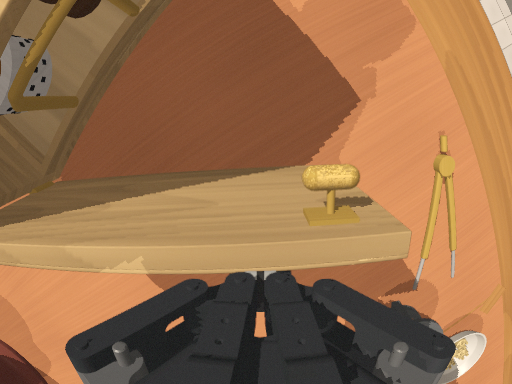

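The door is turning with the closed fingers (its edge is at y≈260 in the wrist view). Continuing.

Request:
step_arm --pt "0 0.006 0.016 -0.002 5.7" --pt "0 0.009 0.017 -0.002 5.7" --pt "0 0.007 0.018 -0.002 5.7" --pt "0 0.005 0.018 0 5.7" --pt "0 0.003 0.018 0 5.7" --pt "0 0.001 0.018 0 5.7" --pt "0 -0.001 0.015 0 3" --pt "0 0 0 0 0"

```text
t: 73.0
tool_pos: [0.6562, 0.173, 0.1257]
tool_rot: [2.098, 2.327, 0.075]
contact_force: [-0.2, -0.5, 0.7]
opening: -0.0001
```

```bash
python3 st.py
python3 - <<'E'
from h import *
im=shot("wrist","w27")
s=shot("scene"); cv2.imwrite("pics/s27.png",cv2.resize(s["color"][90:250,210:400,::-1],None,fx=4,fy=4,interpolation=cv2.INTER_CUBIC)[:600])
E
```

```text
73.0 [0.6562 0.173  0.1257] z [ 0.0374  0.0303 -0.9988] yaw 5.92 open -0.0001 F [-0.2 -0.5  0.7] q [0.14 0.23 1.6  0.03 1.27 0.03] dq 0.012
cab xy [-0.2183 -0.0549] F cab [-0.4]
```

View pics/s27.png

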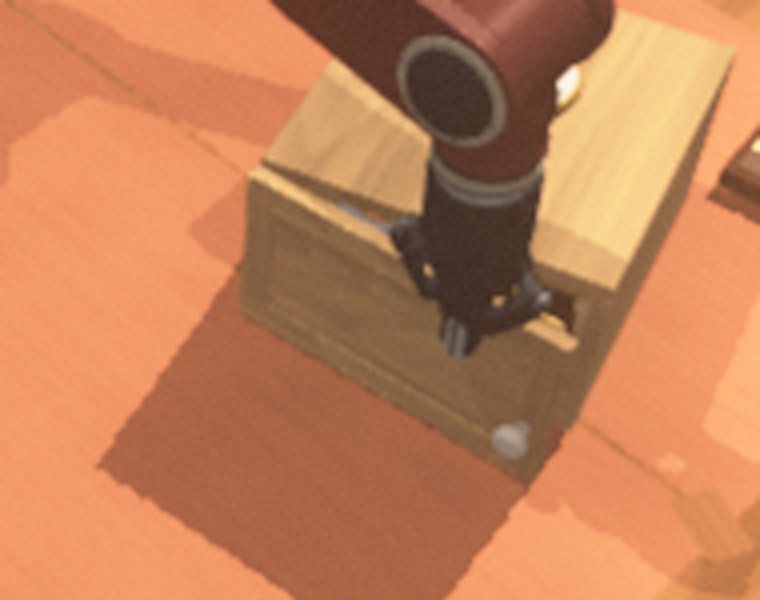

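Request:
step_arm --pt "0 -0.002 0.008 -0.005 4" --pt "0 -0.004 0.011 -0.003 4" --pt "0 -0.004 0.011 0 3" --pt "0 -0.003 0.009 0 0" --pt "0 -0.002 0.006 0 0"

```text
t: 73.72
tool_pos: [0.6432, 0.2119, 0.1188]
tool_rot: [1.866, 2.512, 0.07]
contact_force: [1.1, -3.6, 0.1]
opening: -0.0002
```

```bash
python3 st.py
```

```text
73.72 [0.6432 0.2119 0.1188] z [ 0.0361  0.029  -0.9989] yaw 16.75 open -0.0002 F [ 1.1 -3.6  0.1] q [ 0.2   0.23  1.61  0.02  1.26 -0.1 ] dq 0.085
cab xy [-0.1773 -0.0548] F cab [-3.8]
```

Contact at the hump (3.8 N). Pushing on in small steps.

Request:
step_arm --pt "0 -0.001 0.004 0 0" --pt "0 -0.001 0.004 0 0"

```text
t: 73.97
tool_pos: [0.6425, 0.2146, 0.1191]
tool_rot: [1.862, 2.504, 0.057]
contact_force: [3.4, -19.2, -0.2]
opening: 0.0005
```

```bash
python3 st.py
```

```text
73.97 [0.6425 0.2146 0.1191] z [ 0.0386  0.0171 -0.9991] yaw 16.71 open 0.0005 F [  3.4 -19.2  -0.2] q [ 0.21  0.23  1.61  0.01  1.26 -0.09] dq 0.075
cab xy [-0.1745 -0.055 ] F cab [-19.3]
```

Request:
step_arm --pt "0 0.003 -0.01 0 0" --pt "0 0.008 -0.024 0 0" --pt "0 0.008 -0.024 0.02 0" --pt "0 0.008 -0.024 0.04 0" --pt "0 0.008 -0.024 0.04 0" --pt "0 0.008 -0.024 0.03 0" --pt "0 0 0 0 0"

```text
t: 74.85
tool_pos: [0.6837, 0.0824, 0.2511]
tool_rot: [1.87, 2.507, 0.06]
contact_force: [0.0, 0.6, -0.9]
opening: 0.0
```

```bash
python3 st.py
python3 - <<'E'
from h import *
from cab import pts
for n in ("scene","side"):
    s=shot(n)
    x0,y0,x1,y1=(220,100,390,240) if n=="scene" else (170,80,330,220)
    f=4.2
    c=cv2.resize(s["color"][y0:y1,x0:x1,::-1],None,fx=f,fy=f,interpolation=cv2.INTER_CUBIC)
    for th,col in((0,(255,0,255)),(.04,(255,255,0))):
        P=pts([0.5352,0.3628,1.8921,0.0,th])
        for k in("dto","dti","dbo"):
            q=(proj(s,P[k])[0]-[x0,y0]+.5)*f-.5; cv2.circle(c,tuple(q.astype(int)),2,col,-1)
    cv2.imwrite(f"pics/{n}28.png",c)
E
```

```text
74.85 [0.6837 0.0824 0.2511] z [ 0.0334  0.0226 -0.9992] yaw 16.55 open 0.0 F [ 0.   0.6 -0.9] q [ 0.    0.17  1.46  0.02  1.48 -0.29] dq 0.051
cab xy [-0.313  -0.0524] F cab [0.5]
```

View pics/scene28.png

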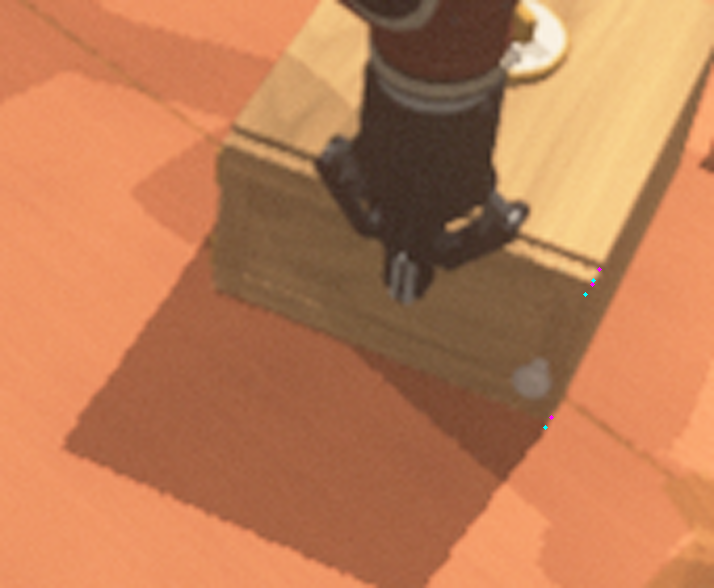

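View pics/side28.png

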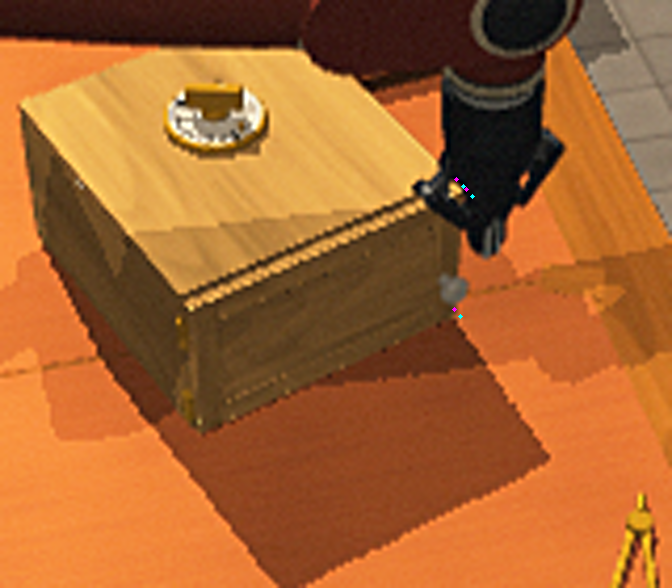

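The door lies flush and parallel to the roof edge in both views, with the free corner at the "shut" overlay. Now the dial angle.

Run:
```python
from h import *
s=shot("side"); f=4.2
A=onz(s,(183+.5)/f-.5+170,(92+.5)/f-.5+80,.204); B=onz(s,(243+.5)/f-.5+170,(88+.5)/f-.5+80,.204)
x=s; print(A,B,np.hypot(*(A-B)[:2]))
ax=np.array([np.cos(1.8921),np.sin(1.8921)])
d=(A-B)[:2]; print("bar world deg",np.degrees(np.arctan2(d[1],d[0])), "dial angle mod pi",(1.8921-np.arctan2(d[1],d[0]))%np.pi)
print("center",(A+B)/2)
c=s["color"][85:125,195:245,::-1]; cv2.imwrite("pics/dial_side.png",cv2.resize(c,None,fx=12,fy=12,interpolation=cv2.INTER_CUBIC))
```

```text
[0.49420964 0.38724537 0.204     ] [0.54728359 0.38008107 0.204     ] 0.053555310082379064
bar world deg 172.3122787253791 dial angle mod pi 2.02627604821775
center [0.52074661 0.38366322 0.204     ]
```

View pics/dial_side.png

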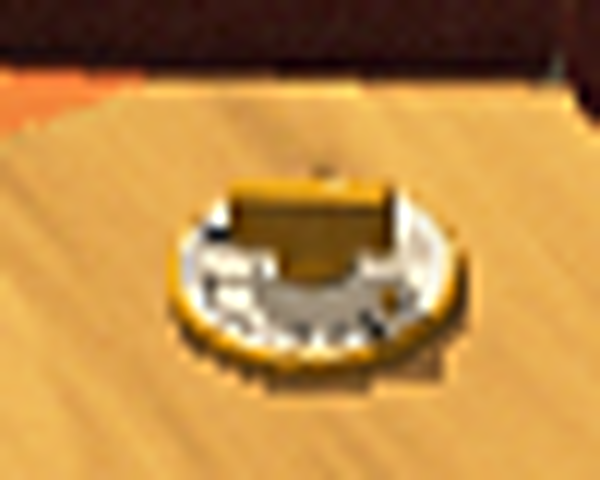

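Dial angle is about 2.03 rad: the bar measures 53 mm against the stated 52, lying at 172° in the world. I go above it and turn the jaws across the bar.

Request:
step_arm --pt "0.6 -0.014 0.028 0.01 -10" --pt "0.6 -0.014 0.028 0.01 -10" --pt "0.6 -0.014 0.028 0.01 -10" --pt "0.6 -0.014 0.028 0 -10" --pt "0.6 -0.014 0.028 0 -10" --pt "0.6 -0.014 0.028 0 -10" --pt "0.6 -0.014 0.028 0 -10" --pt "0.6 -0.014 0.028 0 -10" --pt "0.6 -0.014 0.028 0 -10" --pt "0.6 -0.014 0.028 0 -10" --pt "0.6 -0.014 0.025 0 -10" --pt "0.6 0 0 0 0" --pt "0.6 0 0 0 0"

```text
t: 76.62
tool_pos: [0.4993, 0.4078, 0.2389]
tool_rot: [3.126, -0.16, -0.032]
contact_force: [0.1, -0.4, 0.1]
opening: 0.0511
```

```bash
python3 st.py
python3 - <<'E'
from h import *
im=shot("wrist","w29")
print(proj(im,[[.5257,.3913,.204]]))
E
```

```text
76.62 [0.4993 0.4078 0.2389] z [-0.021  -0.0104 -0.9997] yaw -95.86 open 0.0511 F [ 0.1 -0.4  0.1] q [0.57 0.11 1.54 0.   1.52 2.24] dq 0.015
cab xy [0.054  0.0199] F cab [-0.4]
[[279.90414723 184.92516289]]
```

View pics/w29.png

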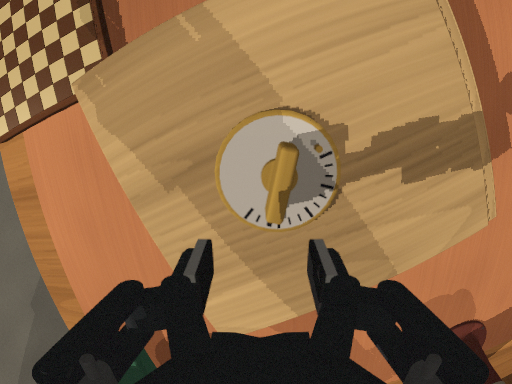

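Run:
```python
from h import *
im=shot("wrist")
A=onz(im,288,144,.204);B=onz(im,273,221,.204);print(A,B,np.hypot(*(A-B)[:2]),(A+B)/2)
d=A-B; print(np.degrees(np.arctan2(d[1],d[0])))
C=onz(im,277,168,.178);print("disc",C)
cv2.imwrite("pics/w29c.png",cv2.resize(im["color"][90:250,190:370,::-1],None,fx=3.7,fy=3.7,interpolation=cv2.INTER_CUBIC))
```

```text
[0.55086527 0.38409281 0.204     ] [0.50182273 0.39755268 0.204     ] 0.05085606105815006 [0.526344   0.39082274 0.204     ]
-15.347102348664249
disc [0.53003613 0.39079971 0.178     ]
```

View pics/w29c.png

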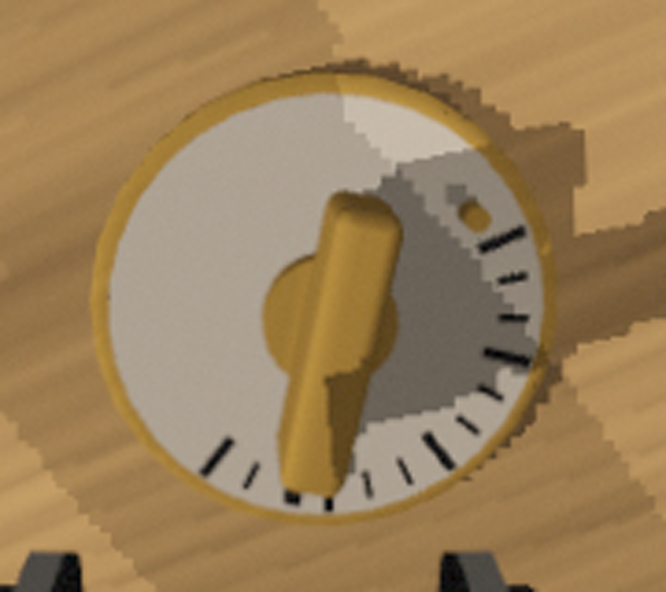

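The bar top runs (288,144)–(273,221), centred at (0.526,0.391) and 124° from zero. The stop pin and zero tick are at the upper right of the dial. I align and grip.

Request:
step_arm --pt "0.5 0.014 -0.009 0 -5" --pt "0.5 0.012 -0.008 0 -4.4" --pt "0.5 0 0 -0.015 0" --pt "0.5 0 0 0 0"

```text
t: 77.22
tool_pos: [0.5272, 0.3874, 0.2224]
tool_rot: [3.102, -0.425, -0.035]
contact_force: [-0.4, 0.4, -0.6]
opening: 0.0425
```

```bash
python3 st.py
```

```text
77.22 [0.5272 0.3874 0.2224] z [-0.0232 -0.007  -0.9997] yaw -105.59 open 0.0425 F [-0.4  0.4 -0.6] q [0.52 0.14 1.53 0.01 1.49 2.36] dq 0.033
cab xy [ 0.0258 -0.0002] F cab [0.5]
```

Request:
step_arm --pt "0.5 -0.001 0.004 -0.015 0" --pt "0.5 0 0 -0.014 0" --pt "0.5 0 0 -0.004 0" --pt "0.5 0 0 0 0"

```text
t: 77.72
tool_pos: [0.5247, 0.392, 0.1858]
tool_rot: [3.102, -0.42, -0.037]
contact_force: [0.0, -0.1, 0.2]
opening: 0.0429
```

```bash
python3 st.py
```

```text
77.72 [0.5247 0.392  0.1858] z [-0.0251 -0.0078 -0.9997] yaw -105.43 open 0.0429 F [ 0.  -0.1  0.2] q [0.53 0.17 1.57 0.01 1.43 2.36] dq 0.004
cab xy [0.0311 0.0008] F cab [-0.1]
```

Request:
step_arm --pt "0 0 0 0.001 0" --pt "0 0 0 0 0" --pt "0 0 0 0 0" --pt "0 0 0 0 0" --newtons 25

```text
t: 78.22
tool_pos: [0.5246, 0.3906, 0.1877]
tool_rot: [3.099, -0.42, -0.037]
contact_force: [-0.9, -0.3, -2.2]
opening: 0.0114
```

```bash
python3 st.py
```

```text
78.22 [0.5246 0.3906 0.1877] z [-0.0256 -0.0111 -0.9996] yaw -105.43 open 0.0114 F [-0.9 -0.3 -2.2] q [0.52 0.17 1.56 0.   1.44 2.36] dq 0.003
cab xy [0.0297 0.0013] F cab [0.]
```

Gripped (11.4 mm). Turning anticlockwise.

Request:
step_arm --pt "0 0 0 0 6" --pt "0 0 0 0 8" --pt "0 0 0 0 8" --pt "0 0 0 0 8" --pt "0 0 0 0 0"

```text
t: 78.85
tool_pos: [0.5246, 0.3916, 0.1877]
tool_rot: [3.096, 0.419, -0.03]
contact_force: [-1.2, -1.2, -1.4]
opening: 0.0108
```

```bash
python3 st.py
```

```text
78.85 [0.5246 0.3916 0.1877] z [-0.0169 -0.0198 -0.9997] yaw -74.59 open 0.0108 F [-1.2 -1.2 -1.4] q [ 0.53  0.17  1.56 -0.01  1.44  1.83] dq 0.003
cab xy [0.0306 0.001 ] F cab [-0.8]
```

Request:
step_arm --pt "0 0 0 0 9" --pt "0 0 0 0 9" --pt "0 0 0 0 9" --pt "0 0 0 0 9" --pt "0 0 0 0 9" --pt "0 0 0 0 9" --pt "0 0 0 0 9" --pt "0 0 0 0 9" --pt "0 0 0 0 5" --pt "0 0 0 0 0"

```text
t: 80.1
tool_pos: [0.5227, 0.393, 0.1877]
tool_rot: [2.14, 2.271, -0.014]
contact_force: [0.4, -0.6, -1.8]
opening: 0.0112
```

```bash
python3 st.py
```

```text
80.1 [0.5227 0.393  0.1877] z [ 0.0092 -0.0213 -0.9997] yaw 3.4 open 0.0112 F [ 0.4 -0.6 -1.8] q [ 0.54  0.15  1.58 -0.02  1.41  0.49] dq 0.007
cab xy [0.0326 0.0023] F cab [-0.7]
```

15° to go; in small turns until the stop is felt.

Request:
step_arm --pt "0 0.001 -0.001 0 5" --pt "0 0.001 -0.001 0 5" --pt "0 0 0 0 4" --pt "0 0 0 0 3" --pt "0 0 0 0 2"

```text
t: 80.72
tool_pos: [0.5222, 0.3929, 0.1878]
tool_rot: [1.747, 2.592, -0.011]
contact_force: [-1.0, 0.0, -2.0]
opening: 0.0114
```

```bash
python3 st.py; python3 -c "
from h import *
print(ctrl.get_obs()['wrist_torque'])"
```

```text
80.72 [0.5222 0.3929 0.1878] z [ 0.009  -0.0148 -0.9998] yaw 22.04 open 0.0114 F [-1.  0. -2.] q [ 0.54  0.15  1.58 -0.02  1.41  0.16] dq 0.266
cab xy [0.0327 0.0028] F cab [0.3]
[-0.05641092  0.11587577 -0.91819876]
```

The stop is felt (0.9 N m against 0.04 friction). Release and rise to look.

Request:
step_arm --pt "0 0 0 0 0" --pt "0.5 0 0 0 0" --pt "0.5 0 0 0 0" --pt "0.5 0 0 0 0" --pt "0.5 0 0 0.02 0" --pt "0.5 0 0 0.03 0" --pt "0.5 0.01 -0.02 0.03 0" --pt "0.5 0.01 -0.03 0 0" --pt "0.5 0.01 -0.03 0 0" --pt "0.5 0 0 0 0"

```text
t: 81.98
tool_pos: [0.5551, 0.3126, 0.2824]
tool_rot: [1.743, 2.586, 0.007]
contact_force: [-0.1, 0.7, -0.7]
opening: 0.0428
```

```bash
python3 st.py
python3 - <<'E'
from h import *
im=shot("wrist","w30")
P=lambda a,b,z:[.5352+np.cos(1.8921)*a-np.sin(1.8921)*b,.3628+np.sin(1.8921)*a+np.cos(1.8921)*b,z]
print(proj(im,[P(.004,0,.204),P(.056,0,.204)]))
for n in("scene","side"): shot(n,n+"30")
E
```

```text
81.97 [0.5551 0.3126 0.2824] z [ 0.0218 -0.0094 -0.9997] yaw 22.06 open 0.0428 F [-0.1  0.7 -0.7] q [ 0.4   0.05  1.53 -0.02  1.54  0.02] dq 0.026
cab xy [-0.0539 -0.003 ] F cab [0.6]
[[258.43547012 125.74680429]
 [262.98424492  55.81274728]]
```

View pics/w30.png

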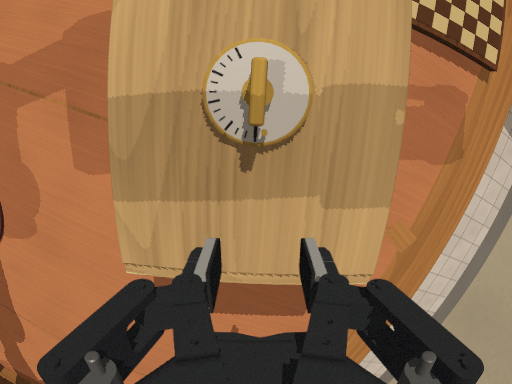

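View pics/scene30.png

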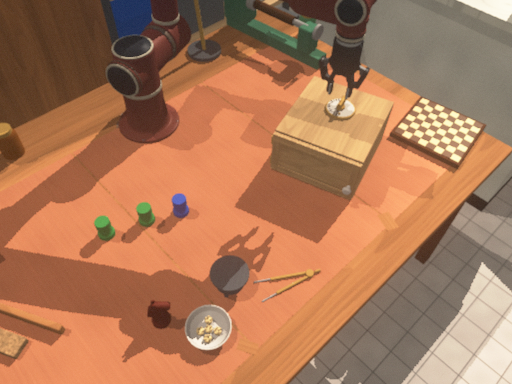

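View pics/side30.png

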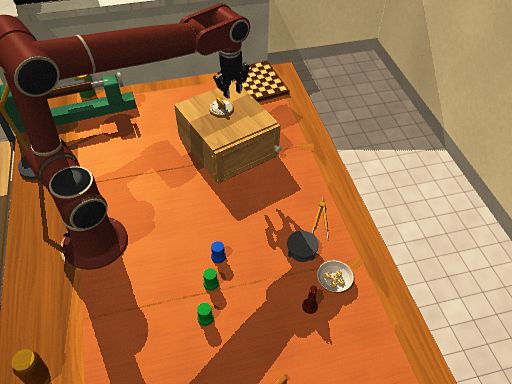

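Run:
```python
from h import *
s=shot("scene");im=shot("wrist")
a=cv2.resize(s["color"][90:215,260:400,::-1],None,fx=5,fy=5,interpolation=cv2.INTER_CUBIC)[:,:700]
cv2.imwrite("pics/fin_s.png",a[:600])
cv2.imwrite("pics/fin_w.png",cv2.resize(im["color"][225:310,110:390,::-1],None,fx=2.8,fy=2.8,interpolation=cv2.INTER_CUBIC))
P=lambda x,b,z:[.5352+np.cos(1.8921)*x-np.sin(1.8921)*b,.3628+np.sin(1.8921)*x+np.cos(1.8921)*b,z]
for th in (0,.03,.06):
    c,n=np.cos(-th),np.sin(-th)
    D=lambda a,b:P(-.15+c*a-n*b,.139+n*a+c*b,.16)
    q=proj(im,[D(-.016,0),D(-.016,-.278)]); print(th,((q-[110,225]+.5)*2.8).round())
print("roof",((proj(im,[P(-.15,.14,.165),P(-.15,-.14,.165)])-[110,225]+.5)*2.8).round())
```

```text
0 [[ 48. 139.]
 [729. 175.]]
0.03 [[ 47. 139.]
 [723. 191.]]
0.06 [[ 46. 139.]
 [716. 206.]]
roof [[ 36. 112.]
 [745. 150.]]
```

View pics/fin_s.png

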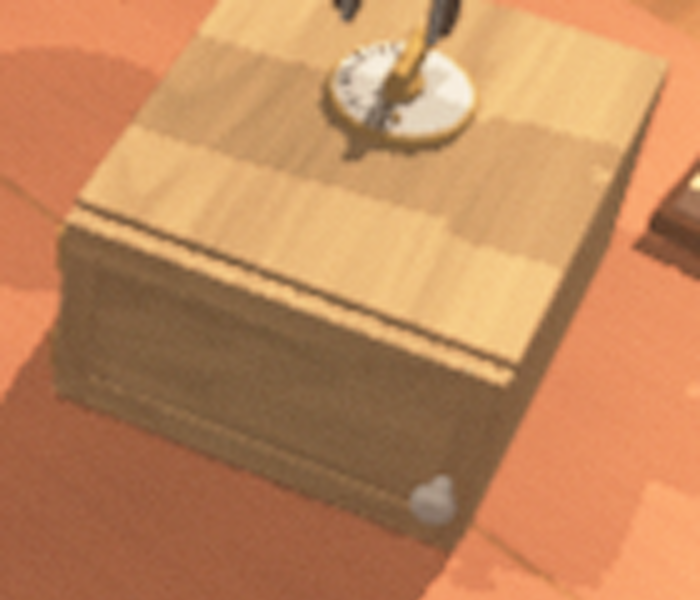

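View pics/fin_w.png

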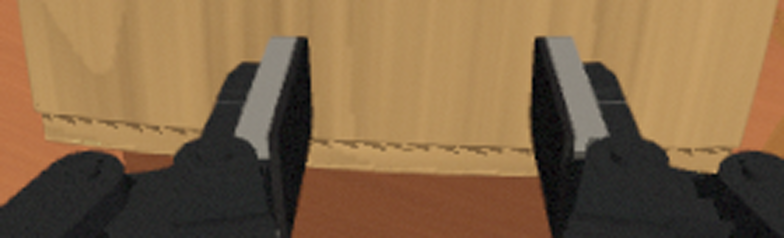

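```bash
python3 -c "
from station import ctrl
print(ctrl.finish_job())"
```

```text
the job is handed in; nothing more can be done
None
```

The batch is loaded and the cabinet is closed with the dial at zero. I handed the job in at about 82 s, with the gripper clear of everything.

- **Loading:** all five walnut blanks went onto the tray one by one. I lifted the canister by its bail, carried it upright and set it beside them. The wrist pictures showed all six standing before I pushed the tray.
- **Tray:** I pushed it in by the pull. The final push met a firm stop at about 10 N, which may have been the roof edge rather than the tray's own stop. The overlay on the scene picture puts the tray fully in, to within about 2 mm.
- **Door:** I swung it shut. The reading was 4 N at the hump and then rose to 19 N once seated. It lies flush and parallel to the front in both fixed views and in the wrist view.
- **Dial:** only after that I turned it about 124° back, until the stop held at 0.9 N m. The pointer is on the zero tick, towards the front.
- **Bystanders:** the knight, dividers, dish and the blue and green look-alikes show where they were.

No check failed or disagreed. Two things could not be checked: the inside once the door was shut (the blanks and canister visible through the opening were standing just before), and the door catch's click, which I inferred from the force and the flush fit.

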